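# Clear down the forming die: unload, gauge the gap, put the setting kit away

### The job

Lift the formed bracket out of the open die and lay it flat, right way up, in the red tray; then take the gauge blade from its orange-labelled holder, push it down into the gap in the die that the bracket's ear had covered until its shoulder rests on the die, let it rest there a moment, and put it back fully home in its holder. Return every setting block lying on the bench, upright, to the pocket with the label of its own colour, at any time. Do not drop the bracket or the gauge, and leave the casting, oil can and wrench alone.

Things in the scene. Friction and masses are not known exactly. Their poses are not given: they have to be found in the camera images.
- die: Forming die, fixed: steel block 180 x 110 x 60 mm (x, y, z). Origin: centre of its underside, on the bench; x along its length. Its flat top face is 60 mm above the bench. It has one open cavity and, towards its +x end, one check gap.
- die_cavity (a point): Centre of the cavity floor, 40 mm above the bench, at (-30, 0, 40) mm in the die's frame. The cavity is 98 x 58 mm (x, y), 20 mm deep, open at the top.
- die_gap (a point): Centre of the mouth of the check gap, level with the die's top face, at (55, 0, 60) mm in the die's frame; axes as the die. The gap is a straight-sided upright slot 10 mm wide along x, 44 mm long along y and 50 mm deep. While the bracket lies in the die, its ear covers the gap.
- bracket: Formed brass-coloured bracket, 280 g, loose in the die cavity at first, x along the die's x, 4 mm play. U-channel open at the top: bottom plate 90 x 50 x 4 mm (x, y, z), side walls 4 mm thick along x, outsides 50 mm apart, tops at z = 52 mm (32 mm above the die's top). A flat ear 44 mm wide at its +x end reaches to x = 100 mm, z = 21 to 26 mm. Origin: centre of the bottom plate's underside, z up.
- bracket_grip (a point): Point to grip the bracket, near its centre of mass, at (15, 0, 45) mm in its frame: fingers on the outsides of both side walls, closing along its y (50 mm).
- tray: Red plastic parts tray, fixed, empty: outside 200 x 130 x 30 mm (x, y, z), walls and floor 4 mm thick. Origin: centre of its underside, on the bench.
- gauge: Gauge blade, 150 g, standing upright in its holder at the start: steel blade 6 mm thick (x), 36 mm wide (y), 40 mm long (z), lower edge rounded, under an orange handle block 26 x 50 x 50 mm (x, y, z). The underside of the handle is the gauge's shoulder. Origin: bottom centre of the blade, z up along the handle; handle from z = 40 to 90 mm. Grip the handle across its 26 mm, closing along x.
- gauge_shoulder (a point): Centre of the shoulder (underside of the handle), at (0, 0, 40) mm in the gauge's frame.
- holder: Storage slot of the gauge, fixed: grey block 70 x 90 x 55 mm (x, y, z) with orange label strips on top. Origin: centre of its underside, on the bench.
- holder_slot (a point): Centre of the mouth of the holder's slot, on its top, 55 mm above the bench; axes as the holder. Slot 10 mm wide along x, 44 mm long along y, open down to the bench (55 mm).
- rack: Grey rack plate, fixed, 155 x 340 x 6 mm (x, y, z), carrying the four pockets side by side along its y, 80 mm apart. Origin: centre of its underside, on the bench.
- casting: Bystander: aluminium casting 130 x 100 x 80 mm, 2 kg, loose. Origin: centre of its underside. Leave alone.
- oil_can: Bystander: blue and yellow can, 60 mm diameter, 130 mm high, standing loose. Origin: centre of its underside. Leave alone.
- wrench: Bystander: open-ended wrench 180 mm long lying flat along its x. Leave alone.
- block_blue: Blue setting block, 300 g, loose, upright on the bench; may be absent. Dark steel foot 80 x 40 x 18 mm (x, y, z) with a blue riser 46 x 28 mm (x, y) centred on it, top at z = 50 mm. Origin: centre of its underside, z up. Grip the riser across its 28 mm, closing along y, fingertips above the foot. Two ways round are the same.
- pocket_blue: Blue block's storage pocket, fixed on the rack plate: black open box, outside 100 x 60 x 14 mm (x, y, z), inside 90 x 50 mm, floor and walls 5 mm thick, with a blue label tab at its +x end. Origin: centre of its underside, 6 mm above the bench; a block lying in it has its underside 5 mm above this origin. Which pocket stands where in the rack varies.
- block_green: Green setting block, 300 g, loose, upright on the bench; may be absent. Dark steel foot 80 x 40 x 18 mm (x, y, z) with a green riser 46 x 28 mm (x, y) centred on it, top at z = 54 mm. Origin: centre of its underside, z up. Grip the riser across its 28 mm, closing along y, fingertips above the foot. Two ways round are the same.
- pocket_green: Green block's storage pocket, fixed on the rack plate: black open box, outside 100 x 60 x 14 mm (x, y, z), inside 90 x 50 mm, floor and walls 5 mm thick, with a green label tab at its +x end. Origin: centre of its underside, 6 mm above the bench; a block lying in it has its underside 5 mm above this origin. Which pocket stands where in the rack varies.
- block_yellow: Yellow setting block, 300 g, loose, upright on the bench; may be absent. Dark steel foot 80 x 40 x 18 mm (x, y, z) with a yellow riser 46 x 28 mm (x, y) centred on it, top at z = 58 mm. Origin: centre of its underside, z up. Grip the riser across its 28 mm, closing along y, fingertips above the foot. Two ways round are the same.
- pocket_yellow: Yellow block's storage pocket, fixed on the rack plate: black open box, outside 100 x 60 x 14 mm (x, y, z), inside 90 x 50 mm, floor and walls 5 mm thick, with a yellow label tab at its +x end. Origin: centre of its underside, 6 mm above the bench; a block lying in it has its underside 5 mm above this origin. Which pocket stands where in the rack varies.
- block_white: White setting block, 300 g, loose, upright on the bench; may be absent. Dark steel foot 80 x 40 x 18 mm (x, y, z) with a white riser 46 x 28 mm (x, y) centred on it, top at z = 62 mm. Origin: centre of its underside, z up. Grip the riser across its 28 mm, closing along y, fingertips above the foot. Two ways round are the same.
- pocket_white: White block's storage pocket, fixed on the rack plate: black open box, outside 100 x 60 x 14 mm (x, y, z), inside 90 x 50 mm, floor and walls 5 mm thick, with a white label tab at its +x end. Origin: centre of its underside, 6 mm above the bench; a block lying in it has its underside 5 mm above this origin. Which pocket stands where in the rack varies.

How it is judged:
On the way, in this order (a step that is already met when the one before it is completed fails the run):
1. the bracket lies flat in the red tray, let go (x of bracket in the frame of tray between -0.1 and 0.1 m and y of bracket in the frame of tray between -0.065 and 0.065 m and z of bracket in the frame of tray between -0.002 and 0.009 m and angle between bracket's own z axis and vertical below 0.1 rad and contact force between the fingers and bracket below 0.1 N), for 0.2 s.
2. the gauge blade stands in the die's gap, shoulder on the die's top face (within 4 mm) (horizontal distance between gauge_shoulder and die_gap below 0.007 m and z of gauge_shoulder in the frame of die_gap between -0.004 and 0.004 m and angle between the z axis of gauge and the z axis of die_gap, either way round below 0.08 rad and angle between the y axis of gauge and the y axis of die_gap, either way round below 0.3 rad), for 0.3 s.
3. the gauge blade is back in its holder, shoulder on the holder's top (within 4 mm), let go (horizontal distance between gauge_shoulder and holder_slot below 0.007 m and z of gauge_shoulder in the frame of holder_slot between -0.004 and 0.004 m and angle between the z axis of gauge and the z axis of holder_slot, either way round below 0.08 rad and angle between the y axis of gauge and the y axis of holder_slot, either way round below 0.3 rad and contact force between the fingers and gauge below 0.1 N), for 0.2 s.
At the end, for the whole second after the job is handed in: The bracket lies flat and right way up on the floor of the red tray; the gauge stands in its holder with its shoulder within 4 mm of the holder's top; every setting block present lies upright on the floor of the pocket of its own colour, long side along the pocket; all at rest and released (x of bracket in the frame of tray between -0.1 and 0.1 m and y of bracket in the frame of tray between -0.065 and 0.065 m and z of bracket in the frame of tray between -0.002 and 0.009 m and angle between each of bracket, block_blue, block_green, block_yellow, block_white's own z axis and vertical below 0.1 rad and horizontal distance between gauge_shoulder and holder_slot below 0.007 m and z of gauge_shoulder in the frame of holder_slot between -0.004 and 0.004 m and angle between the z axis of gauge and the z axis of holder_slot, either way round below 0.08 rad and angle between the y axis of gauge and the y axis of holder_slot, either way round below 0.3 rad and linear speed of each of bracket, gauge, block_blue, block_green, block_yellow, block_white below 0.02 m/s and horizontal distance between block_blue and pocket_blue below 0.012 m and z of block_blue in the frame of pocket_blue between 0 and 0.008 m and angle between the x axis of block_blue and the x axis of pocket_blue, either way round below 0.25 rad and horizontal distance between block_green and pocket_green below 0.012 m and z of block_green in the frame of pocket_green between 0 and 0.008 m and angle between the x axis of block_green and the x axis of pocket_green, either way round below 0.25 rad and horizontal distance between block_yellow and pocket_yellow below 0.012 m and z of block_yellow in the frame of pocket_yellow between 0 and 0.008 m and angle between the x axis of block_yellow and the x axis of pocket_yellow, either way round below 0.25 rad and horizontal distance between block_white and pocket_white below 0.012 m and z of block_white in the frame of pocket_white between 0 and 0.008 m and angle between the x axis of block_white and the x axis of pocket_white, either way round below 0.25 rad); the robot touches nothing.
It fails at once if the bracket is dropped (falls freely, untouched by the fingers, from more than about 30 mm) (contact force between the fingers and bracket below 0.1 N and linear speed of bracket above 0.75 m/s).
It fails at once if the gauge is dropped (falls freely, untouched by the fingers, from more than about 30 mm) (contact force between the fingers and gauge below 0.1 N and linear speed of gauge above 0.75 m/s).
It fails at once if the casting is pushed more than 40 mm (distance of casting from where it was at the start of the episode above 0.04 m).
It fails at once if the oil can is pushed more than 40 mm (distance of oil_can from where it was at the start of the episode above 0.04 m).
It fails at once if the wrench is pushed more than 40 mm (distance of wrench from where it was at the start of the episode above 0.04 m).
Of block_blue, block_green, block_yellow, block_white only 3 to 4 are there at a start; the rules pass over those that are not, and their reading is None.
At some moment in a run one of block_blue, block_green, block_yellow, block_white may be knocked a few centimetres aside while the robot is not near it.
It also fails if it takes over 192 s, if anything falls off the work surface, if the arm or the gripper's body presses on something with over 40 N, if the wrist force passes 120 N, or if a joint passes its speed limit or range.

### The arm

A 6-joint arm with a two-finger parallel gripper is mounted at the origin on the work surface. World frame = base frame: x ahead of the robot, y to its left, z up, the work surface at z = 0. Lengths are in m, angles in rad, forces in N, time in s.
With the tool pointing down it reaches from about 0.375 to 0.825 m from the base axis. Payload 5.5 kg.
Tool frame: the origin (TCP) lies on the centre line of the jaws, within the pads' length; the fingertips stand 22 mm ahead of it and the grasp point (between the pads) lies 3 mm ahead of it; z points along the fingers, y is the direction in which the jaws open and shut (so a half turn about z gives the same grasp; the last joint's range is limited). The gripper opens to 85 mm and grips with 20 to 120 N. Pads are 22 mm wide; open, the fingers measure 114 mm over their backs; the gripper's body (76 mm by 85 mm) begins 54 mm behind the grasp point. The pads swing forward as they close: fully open they stand 13 mm farther back than shut.
Start: joints at [-1.324, 0.314, -0.047, 1.21, 0, 1.571], TCP at [0.147, -0.582, 0.253] pointing down, gripper open.
Joint ranges: [-2.67, 2.67], [-0.69, 1.73], [-1.03, 1.25], [-2.08, 2.16], [-1.42, 1.45], [-3.14, 3.14]. Speed limits (rad/s): [2.39, 2.39, 3.01, 3.14, 3.14, 3.14].

### API

Orientations are given as a unit quaternion [x, y, z, w].
In Python, from bench import env gives the robot as it stands.
- The arm moves only by the shell command python3 -m handwheel 'ROWS' [FORCE]. ROWS is JSON, a list of rows, each an object of numbers: "dx", "dy", "dz": the shift along the tool's x, y, z in cm; "rx", "ry", "rz": the turn, a rotation vector about the tool's x, y, z in rad; "jaw": the finger opening in cm, from 0 to 8.54. In form: [{"dx": .., "dy": .., "dz": .., "rx": .., "ry": .., "rz": .., "jaw": ..}, ...]. A call has 1 to 8 rows; each row shifts and turns the commanded pose from where the row before left it, along the tool's axes as they then stand; what a row does not reach is not made up. A row lasts 1/10 s, in which the tool goes at most 50 mm and 8.59 degrees, less where a joint would pass 70% of its speed; a pose out of reach is approached as far as the arm can. A call with a gripper value outside its range is refused whole. The fingers move at their own pace and stop on an object; FORCE is the grip in N (left out, the last holds). Time passes only in rows, so rows that do not move let the fingers close. It gives the time, the measured TCP pose, the force and the opening at its end, in the units of the state.
- env.get_state(): the state, without advancing time (a new reading comes with each control period).
- env.read_camera(name): name is "scene" or "top" or "wrist"; returns the picture (480x640x3 uint8, blue, green, red); there is no depth.
- env.camera_info(name): a dict with "intrinsics" (3x3 intrinsics, pixels), "extrinsics" (4x4, takes a point from world to camera coordinates). Camera axes: x right, y up, looking along -z (the intrinsics and any distortion apply to the point x, -y, -z); pixel columns grow to the right and rows downward; lengths in m; the calibration is good to about 2 mm. A picture is of the moment at which its call begins: read the wrist's pose just before it. camera_info takes no time and is no camera call; for the wrist camera it gives the pose at the moment of the call.
- env.finish_job(): hands the job in, once; it reports no verdict.
Trained networks look in the newest picture that a camera, given by its name, has taken for a name from the list of things; names that differ only in an ending like _2 or _b are one class to them, and where a whole thing is asked for, a point or a joint stands for the part that bears it (a point fixed in the world has none). Each returns a list of dicts, best first, with "p" (0 to 1); they miss things now and then, are a little off and sometimes report something else, mostly with a low value. They report only what shows in the picture. A call takes as long as a camera call.
- env.recognise(camera, target): "rect" ([left, top, right, bottom] in pixels, round what is visible of it).
- env.masks_of(camera, target): "pixels" (480x640 bool, what is visible of it) and "rect" ([left, top, right, bottom] in pixels, round what is visible of it).
- env.pinpoint(camera, target): "centre" ([column, row] in pixels: a listed point, or the origin of a listed thing).
The state is a dict: "time_s": time; "joint_positions": joint angles; "qd": joint speeds; "effort": joint torques, N m; "eef_pos": TCP position; "tcp_rot": TCP orientation; "ft_force": force on the tool from outside, world axes, zero at the start; "wrist_torque": the same for the moment, N m; "grip_width": finger opening in m.
Only numpy, scipy, OpenCV 4.12 (cv2) and the standard library are available. Lean on these libraries where they do the work, as an engineer would, in place of code of your own. Each camera call takes 0.05 s, during which the arm holds its last target.

## Working session

There is one attempt and no reset: what is moved stays moved. The work goes in short steps, Python scripts to look and compute and a shell command to move; the robot and the scene stay as the last step left them, time stands still between calls to the robot, and variables do not carry over. Pictures are saved under pics/ and viewed, and the job is handed in when it is done.

```bash
ls; mkdir -p pics
python3 - <<'E'
from bench import env
import cv2
s=env.get_state();print(s)
for n in ["scene","top"]:
    im=env.read_camera(n);cv2.imwrite(f"pics/{n}0.png",im)
    c=env.camera_info(n);print(n,c)
E
```

```text
pics
{'time_s': 0.0, 'joint_positions': array([-1.32400240e+00,  3.14216131e-01, -4.80725850e-02,  1.21016471e+00,
        2.73126272e-05,  1.57084073e+00]), 'qd': array([0.00061769, 0.0004663 , 0.00190548, 0.00079838, 0.00070133,
       0.00031746]), 'effort': array([ 1.18845401e-03, -5.39599192e+01,  3.39743936e+01,  1.92234828e-02,
        2.60174929e-04, -1.39329921e-05]), 'eef_pos': array([ 0.14645827, -0.58131151,  0.25244328]), 'tcp_rot': array([ 9.92398643e-01,  1.23061959e-01, -8.84472102e-05, -8.23929652e-04]), 'ft_force': array([ 0.18693952,  0.47025195, -0.51604947]), 'wrist_torque': array([-0.0035729 ,  0.03447479, -0.02069532]), 'grip_width': 0.08559002088355014}
scene {'intrinsics': array([[485.73527065,   0.        , 318.57863056],
       [  0.        , 485.73527065, 244.21282971],
       [  0.        ,   0.        ,   1.        ]]), 'extrinsics': array([[ 0.42085108,  0.90698603,  0.01614654, -0.24968397],
       [-0.5144361 ,  0.22396757,  0.82776447,  0.23943338],
       [ 0.74715451, -0.35667194,  0.56084335, -1.67323576],
       [ 0.        ,  0.        ,  0.        ,  1.        ]])}
top {'intrinsics': array([[622.9872721 ,   0.        , 315.33254542],
       [  0.        , 622.9872721 , 240.91128727],
       [  0.        ,   0.        ,   1.        ]]), 'extrinsics': array([[-7.87353378e-03, -9.99850429e-01, -1.53989627e-02,
        -1.53052802e-03],
       [ 9.91484247e-01, -9.80761229e-03,  1.29856840e-01,
        -5.79283332e-01],
       [-1.29988444e-01, -1.42453967e-02,  9.91413170e-01,
        -1.78765083e+00],
       [ 0.00000000e+00,  0.00000000e+00,  0.00000000e+00,
         1.00000000e+00]])}
```

View pics/scene0.png

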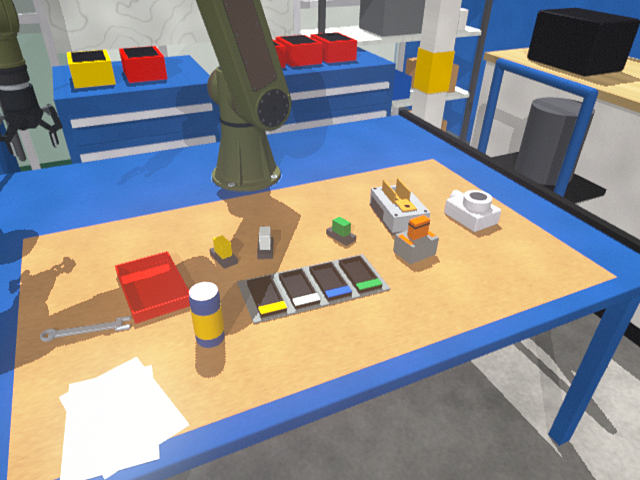

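View pics/top0.png

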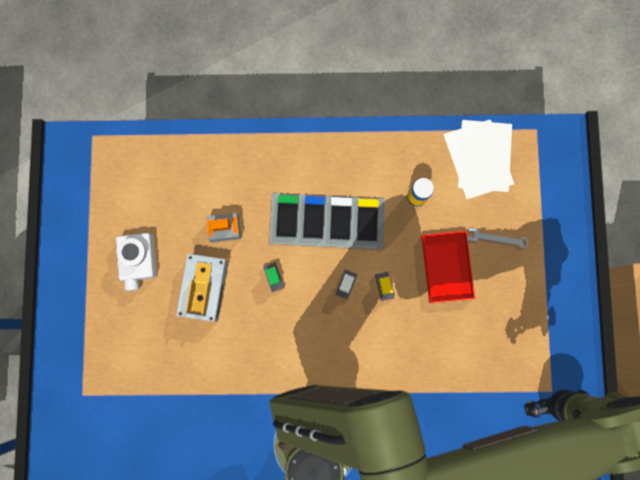

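The top view shows the die (203,287), holder (224,225), rack at x 270–383, tray (447,265), and green, white and yellow blocks at (273,276), (346,284) and (385,286). No blue block is visible. Next I measure these.

```bash
cat > h.py <<'E'
from bench import env
import numpy as np, cv2
from scipy.spatial.transform import Rotation as R
def proj(ci,P):
    P=np.atleast_2d(P);E=ci['extrinsics'];c=P@E[:3,:3].T+E[:3,3]
    v=np.c_[c[:,0],-c[:,1],-c[:,2]]@np.array(ci['intrinsics']).T
    return v[:,:2]/v[:,2:]
def unproj(ci,px,z):
    px=np.atleast_2d(np.array(px,float));E=ci['extrinsics'];K=ci['intrinsics']
    d=np.c_[px,np.ones(len(px))]@np.linalg.inv(K).T
    d=np.c_[d[:,0],-d[:,1],-d[:,2]]@E[:3,:3]
    o=-E[:3,:3].T@E[:3,3]
    t=(z-o[2])/d[:,2]
    return o+t[:,None]*d
def yaw():
    s=env.get_state();r=R.from_quat(s['tcp_rot']);return r
def st():
    s=env.get_state();M=R.from_quat(s['tcp_rot']).as_matrix()
    print('t',round(s['time_s'],2),'pos',s['eef_pos'].round(4),'xax',M[:,0].round(3),'yax',M[:,1].round(3),'zax',M[:,2].round(3),'F',s['ft_force'].round(1),'w',round(s['grip_width'],4),'q',s['joint_positions'].round(2))
    return s
def plan(target,yang):
    """delta in tool axes(cm) to put TCP at target with tool y axis along angle yang (mod pi), tool down. Shift in current tool axes; then rz."""
    s=env.get_state();M=R.from_quat(s['tcp_rot']).as_matrix()
    d=M.T@(np.array(target)-s['eef_pos'])*100
    a=np.arctan2(M[1,1],M[0,1]); dy=(yang-a+np.pi/2)%np.pi-np.pi/2
    # tool z down: world yaw +dy = tool rz -dy
    print('shift tool cm',d.round(2),'rz',round(-dy,3),'or',round(-dy+np.pi*np.sign(dy),3),'q6',s['joint_positions'][5].round(2), 'tilt',(M[:,2]).round(4))
E
python3 - <<'E'
from h import *
ci=env.camera_info("top");cs=env.camera_info("scene")
env.read_camera("top");env.read_camera("scene")
hz=dict(die_cavity=.04,die_gap=.06,bracket_grip=.085,tray=0,gauge_shoulder=.055,holder_slot=.055,rack=0,casting=0,oil_can=0,wrench=0,block_blue=0,block_green=0,block_yellow=0,block_white=0,pocket_blue=.006,pocket_green=.006,pocket_yellow=.006,pocket_white=.006)
for n,z in hz.items():
    for cam,c in (("top",ci),("scene",cs)):
        r=env.pinpoint(cam,n)
        print(n,cam,[(round(x['p'],2),np.round(x['centre']),unproj(c,x['centre'],z)[0][:2].round(3)) for x in r[:2]])
E
```

```text
die_cavity top [(0.61, array([201., 298.]), array([0.416, 0.327]))]
die_cavity scene [(0.91, array([393., 199.]), array([0.409, 0.333]))]
die_gap top [(0.71, array([203., 266.]), array([0.505, 0.318])), (0.46, array([496., 239.]), array([ 0.576, -0.528]))]
die_gap scene [(0.91, array([406., 207.]), array([0.495, 0.318]))]
bracket_grip top [(0.8, array([199., 292.]), array([0.429, 0.324]))]
bracket_grip scene [(0.77, array([395., 190.]), array([0.431, 0.32 ])), (0.5, array([328., 277.]), array([ 0.726, -0.039]))]
tray top [(0.92, array([447., 266.]), array([ 0.505, -0.396]))]
tray scene [(0.74, array([153., 291.]), array([ 0.511, -0.394])), (0.16, array([414., 236.]), array([0.555, 0.316]))]
gauge_shoulder top [(0.65, array([220., 226.]), array([0.624, 0.271])), (0.5, array([418., 199.]), array([ 0.698, -0.306]))]
gauge_shoulder scene [(0.92, array([416., 232.]), array([0.613, 0.275])), (0.4, array([212., 334.]), array([ 0.762, -0.311]))]
holder_slot top [(0.87, array([221., 224.]), array([0.63 , 0.269]))]
holder_slot scene [(0.73, array([416., 237.]), array([0.63, 0.26])), (0.19, arr
[... 1432 characters left out ...]
ay([ 0.448, -0.091]))]
pocket_blue top [(0.82, array([313., 219.]), array([0.651, 0.001]))]
pocket_blue scene [(0.58, array([329., 279.]), array([0.641, 0.005])), (0.38, array([338., 236.]), array([0.479, 0.113]))]
pocket_green top [(0.88, array([284., 222.]), array([0.642, 0.088]))]
pocket_green scene [(0.61, array([354., 276.]), array([0.657, 0.067]))]
pocket_yellow top [(0.81, array([367., 225.]), array([ 0.63, -0.16]))]
pocket_yellow scene [(0.82, array([269., 296.]), array([ 0.645, -0.152]))]
pocket_white top [(0.65, array([227., 226.]), array([0.633, 0.259])), (0.59, array([340., 224.]), array([ 0.633, -0.081]))]
pocket_white scene [(0.66, array([298., 285.]), array([ 0.635, -0.074]))]
```

Run:
```python
from h import *
st()
c=env.camera_info("wrist");print(c['intrinsics']);E=c['extrinsics'];print("cam pos",-E[:3,:3].T@E[:3,3],"look",-E[2,:3],'right',E[0,:3])
for p in [(0,0),(640,0),(0,480),(640,480)]: print(unproj(c,p,0)[0].round(3))
plan((0.45,-0.14,0.36),np.pi/2)
```

```text
t 2.0 pos [ 0.1466 -0.5818  0.2533] xax [0.97  0.244 0.   ] yax [ 0.244 -0.97   0.   ] zax [ 0.  0. -1.] F [-0.3  0.7 -0.2] w 0.0855 q [-1.32  0.31 -0.05  1.21  0.    1.57]
[[416.80726679   0.         322.61098739]
 [  0.         416.80726679 235.02009173]
 [  0.           0.           1.        ]]
cam pos [ 0.22705306 -0.56214819  0.37301537] look [-0.31240621 -0.07773826 -0.94676244] right [ 2.43300946e-01 -9.69950638e-01 -6.40550879e-04]
[ 0.233 -0.297  0.   ]
[ 0.356 -0.789  0.   ]
[-0.286 -0.297  0.   ]
[-0.101 -1.031  0.   ]
shift tool cm [ 40.22 -35.43 -10.67] rz 0.247 or -2.895 q6 1.57 tilt [ 0.  0. -1.]
```

```bash
python3 -m handwheel '[{"rz":0.12,"dz":-4},{"rz":0.125,"dz":-4},{"dx":3,"dy":-3.8,"dz":-0.8},{"dx":3,"dy":-3.8,"dz":-0.8},{"dx":3,"dy":-3.8,"dz":-0.8},{"dx":3,"dy":-3.8,"dz":-0.8},{"dx":3,"dy":-3.8,"dz":-0.8},{"dx":3,"dy":-3.8,"dz":-0.8}]' 60
python3 -m handwheel '[{"dx":3,"dy":-3.8,"dz":-0.8},{"dx":3,"dy":-3.8,"dz":-0.8},{"dx":3,"dy":-3.8,"dz":-0.8},{"dx":3,"dy":-3.8,"dz":-0.8},{"dx":3,"dy":-3.8,"dz":-0.8},{"dx":2},{},{}]'
python3 - <<'E'
from h import *
st();c=env.camera_info("wrist");cv2.imwrite("pics/w1.png",env.read_camera("wrist"));np.save("w1.npy",c['extrinsics'])
E
```

```text
t 2.0 pos [ 0.1466 -0.5818  0.2533] xax [0.97  0.244 0.   ] yax [ 0.244 -0.97   0.   ] zax [ 0.  0. -1.] F [-0.3  0.7 -0.2] w 0.0855 q [-1.32  0.31 -0.05  1.21  0.    1.57]validation failed for argument at $[0]...
validation failed for argument at $[0]...
```

View pics/w1.png

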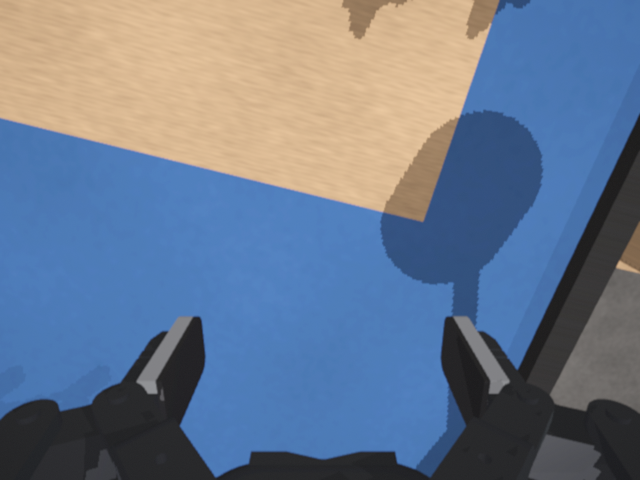

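The move was refused and the arm has not moved; the picture shows only the bench corner. The rows probably need every key, so I'll send all seven.

```bash
python3 -m handwheel '[{"dx":0,"dy":0,"dz":-4,"rx":0,"ry":0,"rz":0.12,"jaw":8.5},{"dx":0,"dy":0,"dz":-4,"rx":0,"ry":0,"rz":0.125,"jaw":8.5},{"dx":3,"dy":-3.8,"dz":-0.8,"rx":0,"ry":0,"rz":0,"jaw":8.5},{"dx":3,"dy":-3.8,"dz":-0.8,"rx":0,"ry":0,"rz":0,"jaw":8.5},{"dx":3,"dy":-3.8,"dz":-0.8,"rx":0,"ry":0,"rz":0,"jaw":8.5},{"dx":3,"dy":-3.8,"dz":-0.8,"rx":0,"ry":0,"rz":0,"jaw":8.5},{"dx":3,"dy":-3.8,"dz":-0.8,"rx":0,"ry":0,"rz":0,"jaw":8.5},{"dx":3,"dy":-3.8,"dz":-0.8,"rx":0,"ry":0,"rz":0,"jaw":8.5}]' 60
python3 - <<'E'
from h import *
st();plan((0.5,-0.15,0.40),np.pi/2)
E
```

```text
time_s: 2.85
eef_pos: [0.327, -0.3518, 0.3818]
tcp_rot: [1.0, 0.001, 0.0, 0.0]
ft_force: [-0.2, 0.2, 0.6]
grip_width: 0.0848
t 2.85 pos [ 0.327  -0.3518  0.3818] xax [1.    0.001 0.001] yax [ 0.001 -1.     0.   ] zax [ 0.001 -0.    -1.   ] F [-0.2  0.2  0.6] w 0.0848 q [-0.82  0.06 -0.06  1.44  0.    2.32]
shift tool cm [ 17.33 -20.16  -1.82] rz 0.001 or -3.14 q6 2.32 tilt [ 5.e-04 -4.e-04 -1.e+00]
```

```bash
python3 -m handwheel '[{"dx":3.4,"dy":-3.5,"dz":-0.4,"rx":0,"ry":0,"rz":0,"jaw":8.5},{"dx":3.4,"dy":-3.5,"dz":-0.4,"rx":0,"ry":0,"rz":0,"jaw":8.5},{"dx":3.4,"dy":-3.5,"dz":-0.4,"rx":0,"ry":0,"rz":0,"jaw":8.5},{"dx":3.4,"dy":-3.5,"dz":-0.4,"rx":0,"ry":0,"rz":0,"jaw":8.5},{"dx":3.4,"dy":-3.5,"dz":-0.2,"rx":0,"ry":0,"rz":0,"jaw":8.5},{"dx":0,"dy":-2.5,"dz":0,"rx":0,"ry":0,"rz":0,"jaw":8.5},{"dx":0,"dy":0,"dz":0,"rx":0,"ry":0,"rz":0,"jaw":8.5}]'
python3 - <<'E'
from h import *
st();c=env.camera_info("wrist");cv2.imwrite("pics/w2.png",env.read_camera("wrist"));np.save("w2.npy",c['extrinsics'])
E
```

```text
time_s: 3.55
eef_pos: [0.4965, -0.1503, 0.3992]
tcp_rot: [1.0, 0.003, -0.0, -0.0]
ft_force: [0.1, -0.5, -0.3]
grip_width: 0.0848
t 3.55 pos [ 0.4965 -0.1503  0.3992] xax [ 1.     0.006 -0.   ] yax [ 0.006 -1.    -0.001] zax [-0.     0.001 -1.   ] F [ 0.1 -0.5 -0.3] w 0.0848 q [-0.29  0.14  0.06  1.49  0.    2.84]
```

View pics/w2.png

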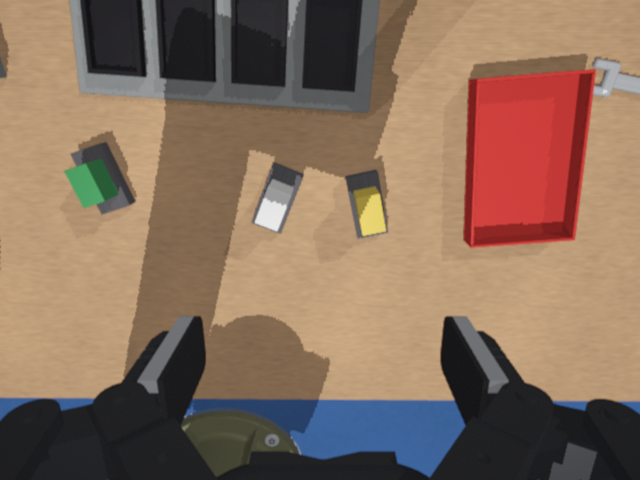

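The wrist view shows green at (97,180), white at (277,198), yellow at (367,203), the tray at (530,160), and the rack at the top. I'll fit model silhouettes to the masks.

```bash
cat >> h.py <<'E'
from scipy.optimize import minimize
def box(cx,cy,z0,z1,lx,ly):
    return np.array([[cx+a*lx/2,cy+b*ly/2,z] for a in(-1,1) for b in(-1,1) for z in(z0,z1)])
def blockm(top): return [box(0,0,0,.018,.08,.04),box(0,0,.018,top,.046,.028)]
MODELS=dict(block_blue=blockm(.05),block_green=blockm(.054),block_yellow=blockm(.058),block_white=blockm(.062),
 tray=[box(0,0,0,.03,.2,.13)],die=[box(0,0,0,.06,.18,.11)],holder=[box(0,0,0,.055,.07,.09)],rack=[box(0,0,0,.006,.155,.34)],
 bracket=[box(0,0,0,.004,.09,.05),box(0,.023,0,.052,.09,.004),box(0,-.023,0,.052,.09,.004),box(.0725,0,.021,.026,.055,.044)],
 gauge=[box(0,0,.04,.09,.026,.05)])
def sil(ci,parts,x,y,a,z=0,S=4):
    m=np.zeros((480*S//2,640*S//2),np.uint8) if False else np.zeros((960,1280),np.uint8)
    c,s=np.cos(a),np.sin(a)
    for P in parts:
        W=np.c_[x+c*P[:,0]-s*P[:,1],y+s*P[:,0]+c*P[:,1],P[:,2]+z]
        h=cv2.convexHull(((proj(ci,W)+.5)*2*16).astype(np.int32))
        cv2.fillConvexPoly(m,h,255,lineType=cv2.LINE_8,shift=4)
    return cv2.resize(m,(640,480),interpolation=cv2.INTER_AREA)/255.
def fit(ci,mask,parts,x,y,angs,z=0):
    best=None; mk=mask.astype(float)
    f=lambda v:1-np.minimum(sil(ci,parts,v[0],v[1],v[2],z),mk).sum()/np.maximum(sil(ci,parts,v[0],v[1],v[2],z),mk).sum()
    for a in angs:
        r=minimize(f,[x,y,a],method='Nelder-Mead',options=dict(initial_simplex=[[x,y,a],[x+.015,y,a],[x,y+.015,a],[x,y,a+.25]],xatol=1e-4,fatol=1e-5,maxiter=200))
        if best is None or r.fun<best.fun: best=r
    return best.x,1-best.fun
def measure(cam,name,x,y,angs,z=0,im=None):
    ms=env.masks_of(cam,name); 
    if not ms: print(name,'none');return
    ci=env.camera_info(cam)
    for m in ms[:1]:
        v,q=fit(ci,m['pixels'],MODELS[name],x,y,angs,z)
        print(cam,name,'p',round(m['p'],2),'xy',v[:2].round(4),'a',round(v[2],3),'IoU',round(q,3),'rect',np.round(m['rect']))
    return v
E
python3 - <<'E'
from h import *
env.read_camera("wrist")
A=[-.8,0,.8,1.5]
measure("wrist","block_green",.475,.115,A)
measure("wrist","block_white",.456,-.09,A)
measure("wrist","block_yellow",.46,-.206,A)
measure("wrist","tray",.508,-.395,[-.2,0,.2])
E
```

```text
wrist block_green p 0.76 xy [0.4786 0.1189] a 0.31 IoU 0.97 rect [ 65. 142. 133. 214.]
wrist block_white p 0.92 xy [ 0.4539 -0.0947] a -0.393 IoU 0.972 rect [247. 164. 301. 232.]
wrist block_yellow p 0.88 xy [ 0.4461 -0.2073] a 0.239 IoU 0.924 rect [347. 170. 385. 238.]
wrist tray p 0.8 xy [ 0.5    -0.3933] a 0.082 IoU 0.986 rect [467.  69. 595. 249.]
```

```bash
python3 -m handwheel '[{"dx":3.4,"dy":-3.6,"dz":0,"rx":0,"ry":0,"rz":0,"jaw":8.5},{"dx":3.4,"dy":-3.6,"dz":0,"rx":0,"ry":0,"rz":0,"jaw":8.5},{"dx":3.4,"dy":-3.6,"dz":0,"rx":0,"ry":0,"rz":0,"jaw":8.5},{"dx":0,"dy":-3.6,"dz":0,"rx":0,"ry":0,"rz":0,"jaw":8.5},{"dx":0,"dy":0,"dz":0,"rx":0,"ry":0,"rz":0,"jaw":8.5},{"dx":0,"dy":0,"dz":0,"rx":0,"ry":0,"rz":0,"jaw":8.5}]'
python3 - <<'E'
from h import *
st();im=env.read_camera("wrist");cv2.imwrite("pics/w3.png",im)
v=measure("wrist","rack",.645,-.037,[-.1,0,.1])
measure("wrist","holder",.62,.268,[-.3,0,.3,1.2,1.6,1.9])
for n in ['green','blue','white','yellow']:
    r=env.pinpoint("wrist","pocket_"+n); print(n,[(round(x['p'],2),np.round(x['centre']),unproj(env.camera_info("wrist"),x['centre'],.006)[0][:2].round(3)) for x in r[:2]])
if v is not None:
  c,s=np.cos(v[2]),np.sin(v[2])
  for k in (-.12,-.04,.04,.12): print(v[0]-s*k,v[1]+c*k)
E
```

```text
time_s: 4.45
eef_pos: [0.5975, -0.0094, 0.3991]
tcp_rot: [1.0, 0.001, -0.0, 0.0]
ft_force: [-0.0, -0.5, 0.4]
grip_width: 0.0851
t 4.45 pos [ 0.5975 -0.0094  0.3991] xax [ 1.     0.002 -0.   ] yax [ 0.002 -1.     0.001] zax [-0.    -0.001 -1.   ] F [-0.  -0.5  0.4] w 0.0851 q [-0.02  0.3   0.26  1.53 -0.    3.12]
wrist rack p 0.76 xy [ 0.6448 -0.0401] a -0.063 IoU 0.368 rect [202.  46. 499. 198.]
wrist holder p 0.74 xy [0.6251 0.2666] a 0.111 IoU 0.742 rect [ 22. 107. 137. 182.]
green [(0.87, array([248., 125.]), array([0.645, 0.078]))]
blue [(0.85, array([315., 123.]), array([ 0.647, -0.002])), (0.64, array([ 70., 144.]), array([0.622, 0.295]))]
white [(0.59, array([383., 134.]), array([ 0.635, -0.083])), (0.58, array([ 99., 141.]), array([0.627, 0.26 ]))]
yellow [(0.76, array([444., 136.]), array([ 0.632, -0.157])), (0.71, array([ 32., 313.]), array([0.392, 0.393]))]
0.637349506655352 -0.15985683682091958
0.6423466909091946 -0.08001306342854325
0.6473438751630372 -0.00016929003616688448
0.6523410594168798 0.07967448335620947
```

View pics/w3.png

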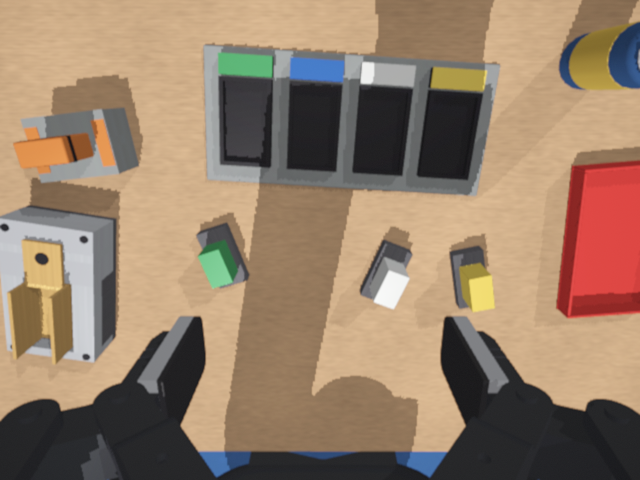

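The pockets run green, blue, white, yellow from left to right, with their labels at +x. The rack mask leaves out the pockets, so I'll refit with convex hulls.

```bash
cat >> h.py <<'E'
def hullm(m):
    n,l,stt,_=cv2.connectedComponentsWithStats(m.astype(np.uint8))
    big=np.isin(l,[i for i in range(1,n) if stt[i,4]>60])
    p=np.argwhere(big)[:,::-1].astype(np.int32)
    o=np.zeros(m.shape,np.uint8);cv2.fillConvexPoly(o,cv2.convexHull(p),1);return o
def measureh(cam,names,x,y,angs,model,z=0):
    m=None
    for n in names:
        r=env.masks_of(cam,n)
        if r: m=r[0]['pixels'] if m is None else m|r[0]['pixels']
    v,q=fit(env.camera_info(cam),hullm(m),MODELS[model],x,y,angs,z)
    print(cam,model,'xy',v[:2].round(4),'a',round(v[2],3),'IoU',round(q,3));return v
E
python3 - <<'E'
from h import *
env.read_camera("wrist")
v=measureh("wrist",["rack"],.645,-.037,[-.1,0],"rack")
c,s=np.cos(v[2]),np.sin(v[2])
for k in (-.12,-.04,.04,.12): print((v[0]-s*k).round(4),(v[1]+c*k).round(4))
v=measure("wrist","block_white",.454,-.094,[-.4,.3])
v=measure("wrist","block_yellow",.46,-.206,[-.4,.2])
v=measure("wrist","block_green",.478,.119,[-.4,.3])
E
```

```text
wrist rack xy [ 0.6451 -0.0384] a -0.06 IoU 0.99
0.638 -0.1582
0.6427 -0.0783
0.6475 0.0016
0.6523 0.0814
wrist block_white p 0.74 xy [ 0.4545 -0.0917] a -0.389 IoU 0.96 rect [357. 239. 415. 307.]
wrist block_yellow p 0.6 xy [ 0.4477 -0.204 ] a 0.26 IoU 0.939 rect [451. 245. 494. 312.]
wrist block_green p 0.58 xy [0.4785 0.1218] a 0.313 IoU 0.968 rect [198. 223. 248. 290.]
```

```bash
python3 -m handwheel '[{"dx":0,"dy":0,"dz":1,"rx":0,"ry":0,"rz":-0.148,"jaw":5.5},{"dx":0,"dy":0,"dz":1,"rx":0,"ry":0,"rz":-0.148,"jaw":5.5},{"dx":0,"dy":0,"dz":1,"rx":0,"ry":0,"rz":-0.148,"jaw":5.5},{"dx":0,"dy":0,"dz":1,"rx":0,"ry":0,"rz":-0.148,"jaw":5.5},{"dx":0,"dy":0,"dz":1,"rx":0,"ry":0,"rz":-0.148,"jaw":5.5},{"dx":0,"dy":0,"dz":1,"rx":0,"ry":0,"rz":-0.148,"jaw":5.5},{"dx":0,"dy":0,"dz":1,"rx":0,"ry":0,"rz":-0.148,"jaw":5.5},{"dx":0,"dy":0,"dz":1,"rx":0,"ry":0,"rz":-0.148,"jaw":5.5}]'
python3 -m handwheel '[{"dx":0,"dy":0,"dz":1,"rx":0,"ry":0,"rz":-0.148,"jaw":5.5},{"dx":0,"dy":0,"dz":1,"rx":0,"ry":0,"rz":-0.148,"jaw":5.5},{"dx":0,"dy":0,"dz":1,"rx":0,"ry":0,"rz":-0.148,"jaw":5.5},{"dx":0,"dy":0,"dz":1,"rx":0,"ry":0,"rz":-0.148,"jaw":5.5},{"dx":0,"dy":0,"dz":1,"rx":0,"ry":0,"rz":-0.148,"jaw":5.5},{"dx":0,"dy":0,"dz":1,"rx":0,"ry":0,"rz":-0.148,"jaw":5.5},{"dx":0,"dy":0,"dz":1,"rx":0,"ry":0,"rz":-0.148,"jaw":5.5},{"dx":0,"dy":0,"dz":1,"rx":0,"ry":0,"rz":-0.148,"jaw":5.5}]'
python3 -m handwheel '[{"dx":0,"dy":0,"dz":1,"rx":0,"ry":0,"rz":-0.148,"jaw":5.5},{"dx":0,"dy":0,"dz":1,"rx":0,"ry":0,"rz":-0.148,"jaw":5.5},{"dx":0,"dy":0,"dz":1,"rx":0,"ry":0,"rz":-0.148,"jaw":5.5},{"dx":0,"dy":0,"dz":1,"rx":0,"ry":0,"rz":-0.148,"jaw":5.5},{"dx":0,"dy":0,"dz":1,"rx":0,"ry":0,"rz":-0.148,"jaw":5.5},{"dx":0,"dy":0,"dz":1,"rx":0,"ry":0,"rz":-0.148,"jaw":5.5},{"dx":0,"dy":0,"dz":0,"rx":0,"ry":0,"rz":-0.135,"jaw":5.5},{"dx":0,"dy":0,"dz":0,"rx":0,"ry":0,"rz":0,"jaw":5.5}]'
python3 - <<'E'
from h import *
st();plan((.4468,-.2055,.15),.25+np.pi/2)
E
```

```text
time_s: 5.85
eef_pos: [0.5975, -0.009, 0.3189]
tcp_rot: [0.828, 0.561, -0.0, 0.0]
ft_force: [-0.4, -0.4, -0.3]
grip_width: 0.0549
time_s: 6.65
eef_pos: [0.5975, -0.0089, 0.2389]
tcp_rot: [0.373, 0.928, 0.0, 0.0]
ft_force: [0.4, 0.2, -0.9]
grip_width: 0.0549
time_s: 7.45
eef_pos: [0.5973, -0.009, 0.1789]
tcp_rot: [-0.125, 0.992, 0.0, -0.0]
ft_force: [0.5, 0.1, -0.7]
grip_width: 0.0548
t 7.45 pos [ 0.5973 -0.009   0.1789] xax [-0.969 -0.249  0.001] yax [-0.249  0.969  0.   ] zax [-0.001  0.    -1.   ] F [ 0.5  0.1 -0.7] w 0.0548 q [-0.02  0.35 -0.17  1.05  0.   -0.27]
shift tool cm [ 19.47 -15.29   2.9 ] rz 0.002 or -3.14 q6 -0.27 tilt [-8.e-04  0.e+00 -1.e+00]
```

```bash
python3 -m handwheel '[{"dx":3.24,"dy":-2.55,"dz":0.48,"rx":0,"ry":0,"rz":0,"jaw":5.5},{"dx":3.24,"dy":-2.55,"dz":0.48,"rx":0,"ry":0,"rz":0,"jaw":5.5},{"dx":3.24,"dy":-2.55,"dz":0.48,"rx":0,"ry":0,"rz":0,"jaw":5.5},{"dx":3.24,"dy":-2.55,"dz":0.48,"rx":0,"ry":0,"rz":0,"jaw":5.5},{"dx":3.24,"dy":-2.55,"dz":0.48,"rx":0,"ry":0,"rz":0,"jaw":5.5},{"dx":3.24,"dy":-2.55,"dz":0.48,"rx":0,"ry":0,"rz":0,"jaw":5.5},{"dx":0,"dy":0,"dz":0,"rx":0,"ry":0,"rz":0,"jaw":5.5}]'
python3 - <<'E'
from h import *
st();im=env.read_camera("wrist");cv2.imwrite("pics/w4.png",im)
v=measure("wrist","block_yellow",.447,-.206,[.25])
plan((v[0],v[1],.045),v[2]+np.pi/2)
E
```

```text
time_s: 8.15
eef_pos: [0.4443, -0.2083, 0.1503]
tcp_rot: [-0.121, 0.993, -0.0, -0.001]
ft_force: [-0.0, 0.8, -0.6]
grip_width: 0.0553
t 8.15 pos [ 0.4443 -0.2083  0.1503] xax [-0.971 -0.24   0.002] yax [-0.24   0.971 -0.001] zax [-0.002 -0.001 -1.   ] F [-0.   0.8 -0.6] w 0.0553 q [-0.44  0.18 -0.47  0.93 -0.   -0.68]
wrist block_yellow p 0.82 xy [ 0.4509 -0.2039] a 0.225 IoU 0.978 rect [296. 170. 358. 298.]
shift tool cm [-0.41  0.13 10.59] rz 0.022 or -3.12 q6 -0.68 tilt [ 9.e-04  1.e-04 -1.e+00]
```

View pics/w4.png

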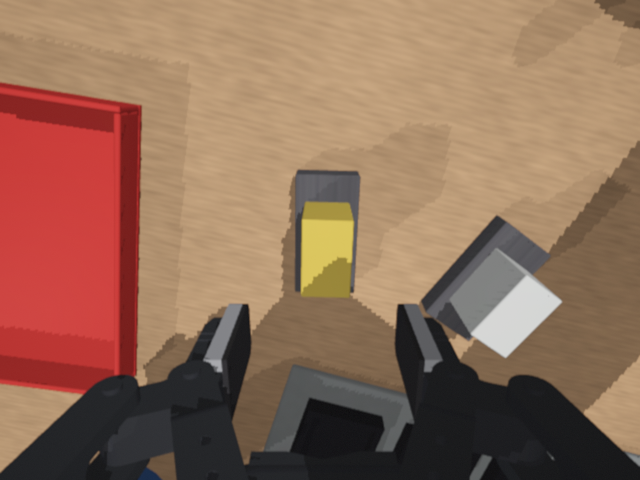

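The yellow block is centred between the jaws (block column 327, jaw centre about 322). The right finger will clear the white block. I descend and grip.

```bash
python3 -m handwheel '[{"dx":-0.4,"dy":0.13,"dz":3.5,"rx":0,"ry":0,"rz":0.02,"jaw":5.5},{"dx":0,"dy":0,"dz":3.5,"rx":0,"ry":0,"rz":0,"jaw":5.5},{"dx":0,"dy":0,"dz":3.4,"rx":0,"ry":0,"rz":0,"jaw":5.5},{"dx":0,"dy":0,"dz":0,"rx":0,"ry":0,"rz":0,"jaw":2},{"dx":0,"dy":0,"dz":0,"rx":0,"ry":0,"rz":0,"jaw":2},{"dx":0,"dy":0,"dz":0,"rx":0,"ry":0,"rz":0,"jaw":2},{"dx":0,"dy":0,"dz":0,"rx":0,"ry":0,"rz":0,"jaw":2},{"dx":0,"dy":0,"dz":0,"rx":0,"ry":0,"rz":0,"jaw":2}]' 60
```

```text
time_s: 9.05
eef_pos: [0.4518, -0.2035, 0.0477]
tcp_rot: [-0.115, 0.993, -0.0, 0.001]
ft_force: [0.1, 0.3, -2.0]
grip_width: 0.0271
```

```bash
python3 -m handwheel '[{"dx":0,"dy":0,"dz":-3,"rx":0,"ry":0,"rz":0,"jaw":2},{"dx":0,"dy":0,"dz":-3,"rx":0,"ry":0,"rz":0,"jaw":2}]'
python3 - <<'E'
from h import *
st();plan((.638,-.158,.11),-.06+np.pi/2)
E
```

```text
time_s: 9.25
eef_pos: [0.45, -0.2029, 0.1071]
tcp_rot: [-0.115, 0.993, 0.0, -0.001]
ft_force: [0.4, -0.2, -2.0]
grip_width: 0.027
t 9.25 pos [ 0.45   -0.2029  0.1071] xax [-0.973 -0.229  0.001] yax [-0.229  0.973  0.001] zax [-0.002  0.001 -1.   ] F [ 0.4 -0.2 -2. ] w 0.027 q [-0.42  0.23 -0.51  0.83  0.   -0.65]
shift tool cm [-19.33   0.07  -0.32] rz 0.291 or -2.851 q6 -0.65 tilt [-1.5e-03  8.0e-04 -1.0e+00]
```

```bash
python3 -m handwheel '[{"dx":-3.87,"dy":0,"dz":0,"rx":0,"ry":0,"rz":0,"jaw":2},{"dx":-3.87,"dy":0,"dz":0,"rx":0,"ry":0,"rz":0,"jaw":2},{"dx":-3.87,"dy":0,"dz":0,"rx":0,"ry":0,"rz":0,"jaw":2},{"dx":-3.87,"dy":0,"dz":0,"rx":0,"ry":0,"rz":0,"jaw":2},{"dx":-3.87,"dy":0,"dz":0,"rx":0,"ry":0,"rz":0,"jaw":2},{"dx":0,"dy":0,"dz":0,"rx":0,"ry":0,"rz":0.145,"jaw":2},{"dx":0,"dy":0,"dz":0,"rx":0,"ry":0,"rz":0.145,"jaw":2},{"dx":0,"dy":0,"dz":0,"rx":0,"ry":0,"rz":0,"jaw":2}]'
python3 - <<'E'
from h import *
st();im=env.read_camera("wrist");cv2.imwrite("pics/w5.png",im)
plan((.638,-.158,.06),-.06+np.pi/2)
r=env.pinpoint("wrist","pocket_yellow"); print([(round(x['p'],2),np.round(x['centre']),unproj(env.camera_info("wrist"),x['centre'],.006)[0][:2].round(3)) for x in r[:2]])
E
```

```text
time_s: 10.05
eef_pos: [0.6394, -0.1588, 0.1066]
tcp_rot: [0.03, 1.0, 0.0, -0.0]
ft_force: [0.6, -0.2, -2.2]
grip_width: 0.0267
t 10.05 pos [ 0.6394 -0.1588  0.1066] xax [-0.998  0.059  0.   ] yax [0.059 0.998 0.   ] zax [-0.  0. -1.] F [ 0.6 -0.2 -2.2] w 0.0267 q [-0.24  0.51 -0.1   0.96  0.   -0.18]
shift tool cm [0.12 0.08 4.67] rz 0.004 or -3.137 q6 -0.19 tilt [ 0. -0. -1.]
[]
```

View pics/w5.png

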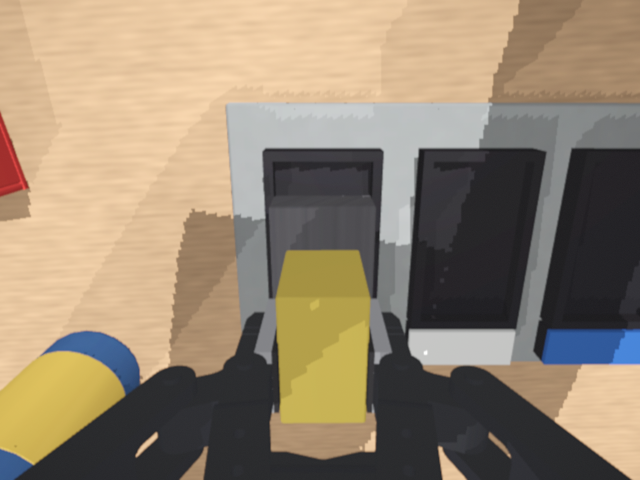

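Run:
```python
from h import *
c=env.camera_info("wrist")
for p in [(263,149),(384,149),(419,149),(546,150),(571,149)]: print(p,unproj(c,p,.02)[0].round(4))
v=(.6451,-.0384,-.06);cs,sn=np.cos(v[2]),np.sin(v[2])
for k in(-.12,-.04,.04):
  for b in(.03,-.03): print('pred',(v[0]-cs*.05-sn*(k+b)).round(4),(v[1]-sn*.05+cs*(k+b)).round(4))
```

```text
(263, 149) [ 0.5805 -0.1854  0.02  ]
(384, 149) [ 0.5838 -0.1263  0.02  ]
(419, 149) [ 0.5848 -0.1093  0.02  ]
(546, 150) [ 0.5888 -0.0472  0.02  ]
(571, 149) [ 0.589 -0.035  0.02 ]
pred 0.5898 -0.1252
pred 0.5862 -0.1851
pred 0.5946 -0.0454
pred 0.591 -0.1053
pred 0.5994 0.0345
pred 0.5958 -0.0254
```

Run:
```python
from h import *
c=env.camera_info("wrist")
for p in [(228,104),(486,104),(409,330),(415,362),(513,363)]: print(p,unproj(c,p,.006)[0].round(4),unproj(c,p,.02)[0].round(4))
v=(.6451,-.0384,-.06);cs,sn=np.cos(v[2]),np.sin(v[2])
print('rack corner pred',v[0]-cs*.0775+sn*.17,v[1]-sn*.0775-cs*.17)
```

```text
(228, 104) [ 0.5588 -0.2028  0.006 ] [ 0.5586 -0.1998  0.02  ]
(486, 104) [ 0.5661 -0.0728  0.006 ] [ 0.5655 -0.078   0.02  ]
(409, 330) [ 0.6948 -0.1103  0.006 ] [ 0.686  -0.1131  0.02  ]
(415, 362) [ 0.7178 -0.1064  0.006 ] [ 0.7076 -0.1094  0.02  ]
(513, 363) [ 0.7221 -0.0453  0.006 ] [ 0.7116 -0.0523  0.02  ]
rack corner pred 0.5575455770535162 -0.20344688128682778
```

Run:
```python
from h import *
c=env.camera_info("wrist")
a=unproj(c,[(269,205),(376,205)],.077);print(a.round(4), a.mean(0)+np.array([.04*np.cos(.06),-.04*np.sin(.06),0]))
s=env.get_state();print(s['eef_pos'])
plan((.632,-.158,.06),-.06+np.pi/2)
```

```text
[[ 0.5943 -0.1769  0.077 ]
 [ 0.5966 -0.1374  0.077 ]] [ 0.63536929 -0.15953745  0.077     ]
[ 0.63906944 -0.15905001  0.1067871 ]
shift tool cm [0.71 0.07 4.68] rz 0.004 or -3.137 q6 -0.19 tilt [ 2.e-04  0.e+00 -1.e+00]
```

```bash
python3 -m handwheel '[{"dx":0.4,"dy":0.12,"dz":1.5,"rx":0,"ry":0,"rz":0,"jaw":2},{"dx":0,"dy":0,"dz":1.6,"rx":0,"ry":0,"rz":0,"jaw":2},{"dx":0,"dy":0,"dz":1.2,"rx":0,"ry":0,"rz":0,"jaw":2},{"dx":0,"dy":0,"dz":0.4,"rx":0,"ry":0,"rz":0,"jaw":2},{"dx":0,"dy":0,"dz":0,"rx":0,"ry":0,"rz":0,"jaw":2}]'
python3 - <<'E'
from h import *
st();im=env.read_camera("wrist");cv2.imwrite("pics/w6.png",im)
E
```

```text
time_s: 10.65
eef_pos: [0.6348, -0.1575, 0.059]
tcp_rot: [0.029, 1.0, 0.0, -0.001]
ft_force: [-0.2, -0.1, -2.2]
grip_width: 0.0273
t 10.65 pos [ 0.6348 -0.1575  0.059 ] xax [-0.998  0.058  0.001] yax [0.058 0.998 0.   ] zax [-0.001  0.    -1.   ] F [-0.2 -0.1 -2.2] w 0.0273 q [-0.24  0.54 -0.16  0.86  0.   -0.19]
```

View pics/w6.png

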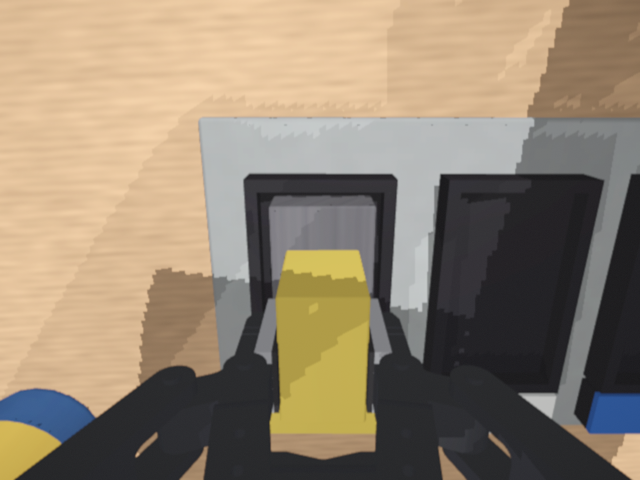

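The foot sits inside the pocket. Release, rise, and go to the white block.

```bash
python3 -m handwheel '[{"dx":0,"dy":0,"dz":0.1,"rx":0,"ry":0,"rz":0,"jaw":4},{"dx":0,"dy":0,"dz":0,"rx":0,"ry":0,"rz":0,"jaw":4},{"dx":0,"dy":0,"dz":0,"rx":0,"ry":0,"rz":0,"jaw":4},{"dx":0,"dy":0,"dz":-3,"rx":0,"ry":0,"rz":0,"jaw":4},{"dx":0,"dy":0,"dz":-4,"rx":0,"ry":0,"rz":0,"jaw":5},{"dx":0,"dy":0,"dz":-3,"rx":0,"ry":0,"rz":0.14,"jaw":5.5},{"dx":0,"dy":0,"dz":0,"rx":0,"ry":0,"rz":0.14,"jaw":5.5},{"dx":0,"dy":0,"dz":0,"rx":0,"ry":0,"rz":0.05,"jaw":5.5}]'
python3 - <<'E'
from h import *
st();im=env.read_camera("wrist");cv2.imwrite("pics/w7.png",im)
plan((.4543,-.093,.15),-.39+np.pi/2)
E
```

```text
time_s: 11.5
eef_pos: [0.6366, -0.1578, 0.1609]
tcp_rot: [0.195, 0.981, -0.0, 0.002]
ft_force: [-0.1, 0.0, -0.4]
grip_width: 0.0546
t 11.5 pos [ 0.6366 -0.1578  0.1609] xax [-0.924  0.383 -0.004] yax [0.383 0.924 0.001] zax [ 0.004 -0.001 -1.   ] F [-0.1  0.  -0.4] w 0.0546 q [-0.24  0.46 -0.05  1.06  0.    0.15]
shift tool cm [19.27 -0.98  0.96] rz -0.003 or 3.139 q6 0.15 tilt [ 2.4e-03 -6.0e-04 -1.0e+00]
```

View pics/w7.png

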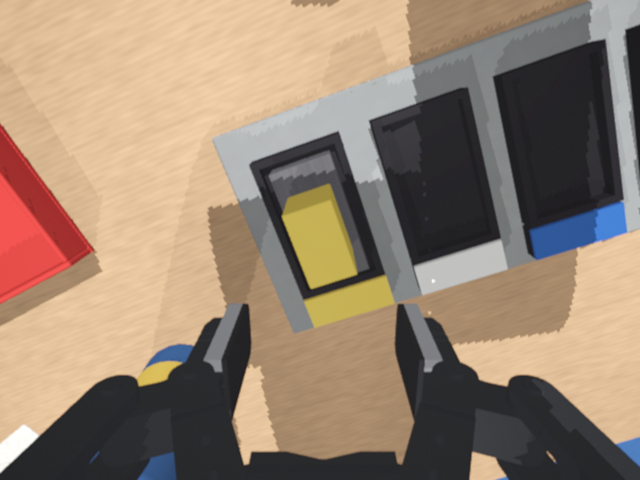

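The yellow block is seated in its pocket at (320,235). Next is white.

```bash
python3 -m handwheel '[{"dx":4.82,"dy":-0.25,"dz":0.25,"rx":0,"ry":0,"rz":0,"jaw":5.5},{"dx":4.82,"dy":-0.25,"dz":0.25,"rx":0,"ry":0,"rz":0,"jaw":5.5},{"dx":4.82,"dy":-0.25,"dz":0.25,"rx":0,"ry":0,"rz":0,"jaw":5.5},{"dx":4.82,"dy":-0.25,"dz":0.25,"rx":0,"ry":0,"rz":0,"jaw":5.5},{"dx":0,"dy":0,"dz":0,"rx":0,"ry":0,"rz":0,"jaw":5.5}]'
python3 - <<'E'
from h import *
st();im=env.read_camera("wrist");cv2.imwrite("pics/w8.png",im)
v=measure("wrist","block_white",.4543,-.093,[-.39])
plan((v[0],v[1],.047),v[2]+np.pi/2)
E
```

```text
time_s: 12.05
eef_pos: [0.4442, -0.0913, 0.1463]
tcp_rot: [0.192, 0.981, 0.0, -0.005]
ft_force: [0.3, -0.5, -0.0]
grip_width: 0.0552
t 12.05 pos [ 0.4442 -0.0913  0.1463] xax [-0.926  0.377  0.009] yax [ 0.377  0.926 -0.001] zax [-0.009  0.002 -1.   ] F [ 0.3 -0.5 -0. ] w 0.0552 q [-0.2   0.12 -0.54  0.91  0.    0.18]
wrist block_white p 0.89 xy [ 0.4642 -0.0962] a -0.387 IoU 0.986 rect [294. 182. 360. 316.]
shift tool cm [-1.19  0.18 10.19] rz -0.001 or 3.141 q6 0.18 tilt [ 8.e-04 -2.e-04 -1.e+00]
```

View pics/w8.png

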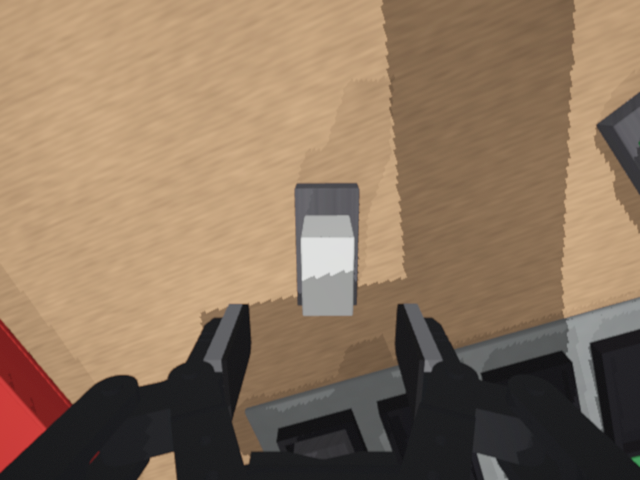

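Run:
```python
from h import *
env.read_camera("wrist")
v=measure("wrist","block_white",.4543,-.093,[-.39]);st()
plan((v[0],v[1],.047),v[2]+np.pi/2)
```

```text
wrist block_white p 0.82 xy [ 0.4575 -0.0946] a -0.379 IoU 0.973 rect [292. 166. 358. 301.]
t 12.25 pos [ 0.455  -0.0941  0.1494] xax [-0.926  0.379 -0.003] yax [0.379 0.926 0.001] zax [ 0.003 -0.001 -1.   ] F [ 0.6  0.  -0.4] w 0.0552 q [-0.2   0.13 -0.53  0.91 -0.    0.18]
shift tool cm [-0.23  0.04 10.25] rz -0.009 or 3.132 q6 0.18 tilt [ 2.9e-03 -6.0e-04 -1.0e+00]
```

```bash
python3 -m handwheel '[{"dx":0,"dy":0.05,"dz":3.5,"rx":0,"ry":0,"rz":0,"jaw":5.5},{"dx":0,"dy":0,"dz":3.5,"rx":0,"ry":0,"rz":0,"jaw":5.5},{"dx":0,"dy":0,"dz":3.3,"rx":0,"ry":0,"rz":0,"jaw":5.5},{"dx":0,"dy":0,"dz":0,"rx":0,"ry":0,"rz":0,"jaw":2},{"dx":0,"dy":0,"dz":0,"rx":0,"ry":0,"rz":0,"jaw":2},{"dx":0,"dy":0,"dz":0,"rx":0,"ry":0,"rz":0,"jaw":2},{"dx":0,"dy":0,"dz":0,"rx":0,"ry":0,"rz":0,"jaw":2},{"dx":0,"dy":0,"dz":0,"rx":0,"ry":0,"rz":0,"jaw":2}]' 60
python3 -m handwheel '[{"dx":0,"dy":0,"dz":-3,"rx":0,"ry":0,"rz":0,"jaw":2},{"dx":0,"dy":0,"dz":-3,"rx":0,"ry":0,"rz":0,"jaw":2},{"dx":0,"dy":0,"dz":0,"rx":0,"ry":0,"rz":0,"jaw":2}]'
python3 - <<'E'
from h import *
st();plan((.6367,-.078,.11),-.06+np.pi/2)
E
```

```text
time_s: 13.05
eef_pos: [0.4541, -0.0934, 0.0465]
tcp_rot: [0.193, 0.981, -0.0, 0.001]
ft_force: [0.1, 0.2, -2.9]
grip_width: 0.0273
time_s: 13.35
eef_pos: [0.4564, -0.0939, 0.1096]
tcp_rot: [0.193, 0.981, -0.0, 0.004]
ft_force: [1.3, -0.4, -2.9]
grip_width: 0.0273
t 13.35 pos [ 0.4564 -0.0939  0.1096] xax [-0.925  0.379 -0.007] yax [0.379 0.925 0.001] zax [ 0.007 -0.002 -1.   ] F [ 1.3 -0.4 -2.9] w 0.0273 q [-0.2   0.17 -0.58  0.81 -0.    0.19]
shift tool cm [-16.08   8.3    0.09] rz -0.329 or 2.813 q6 0.19 tilt [ 0.0073 -0.0015 -1.    ]
```

```bash
python3 -m handwheel '[{"dx":-4.02,"dy":2.08,"dz":0,"rx":0,"ry":0,"rz":0,"jaw":2},{"dx":-4.02,"dy":2.08,"dz":0,"rx":0,"ry":0,"rz":0,"jaw":2},{"dx":-4.02,"dy":2.08,"dz":0,"rx":0,"ry":0,"rz":0,"jaw":2},{"dx":-4.02,"dy":2.08,"dz":0,"rx":0,"ry":0,"rz":0,"jaw":2},{"dx":0,"dy":0,"dz":0,"rx":0,"ry":0,"rz":-0.12,"jaw":2},{"dx":0,"dy":0,"dz":0,"rx":0,"ry":0,"rz":-0.12,"jaw":2},{"dx":0,"dy":0,"dz":0,"rx":0,"ry":0,"rz":-0.09,"jaw":2},{"dx":0,"dy":0,"dz":0,"rx":0,"ry":0,"rz":0,"jaw":2}]'
python3 - <<'E'
from h import *
im=env.read_camera("wrist");cv2.imwrite("pics/w9.png",im);st()
plan((.6367,-.078,.0575),-.06+np.pi/2)
E
```

```text
time_s: 14.15
eef_pos: [0.6331, -0.077, 0.1044]
tcp_rot: [0.029, 1.0, 0.0, -0.001]
ft_force: [0.2, -0.5, -2.0]
grip_width: 0.0274
t 14.2 pos [ 0.6332 -0.0771  0.1047] xax [-0.998  0.061  0.001] yax [0.061 0.998 0.   ] zax [-0.001  0.    -1.   ] F [-0.7  0.3 -3.6] w 0.0276 q [-0.12  0.48 -0.16  0.94 -0.   -0.06]
shift tool cm [-0.36 -0.07  4.72] rz -0.001 or 3.141 q6 -0.06 tilt [-1.e-03  1.e-04 -1.e+00]
```

View pics/w9.png

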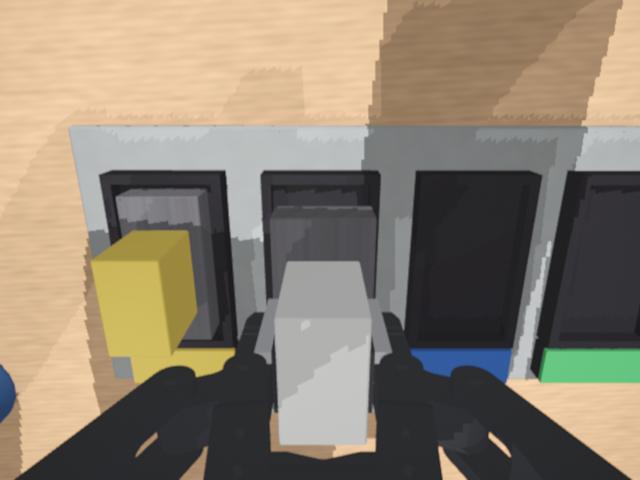

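Run:
```python
from h import *
c=env.camera_info("wrist")
a=unproj(c,[(269,216),(376,216)],.076);print(a.mean(0)+np.array([.04*np.cos(.06),-.04*np.sin(.06),0]))
a=unproj(c,[(262,171),(381,171)],.02);print(a,a.mean(0)+np.array([.05*np.cos(.06),-.05*np.sin(.06),0]))
```

```text
[ 0.63332881 -0.07764131  0.076     ]
[[ 0.58465995 -0.10452517  0.02      ]
 [ 0.58827834 -0.0460557   0.02      ]] [ 0.63637917 -0.07828864  0.02      ]
```

```bash
python3 -m handwheel '[{"dx":-0.32,"dy":-0.07,"dz":1.5,"rx":0,"ry":0,"rz":0,"jaw":2},{"dx":0,"dy":0,"dz":1.6,"rx":0,"ry":0,"rz":0,"jaw":2},{"dx":0,"dy":0,"dz":1.2,"rx":0,"ry":0,"rz":0,"jaw":2},{"dx":0,"dy":0,"dz":0.4,"rx":0,"ry":0,"rz":0,"jaw":2},{"dx":0,"dy":0,"dz":0,"rx":0,"ry":0,"rz":0,"jaw":2},{"dx":0,"dy":0,"dz":0,"rx":0,"ry":0,"rz":0,"jaw":2}]'
python3 - <<'E'
from h import *
im=env.read_camera("wrist");cv2.imwrite("pics/w10.png",im);st()
E
```

```text
time_s: 14.8
eef_pos: [0.6369, -0.0781, 0.0584]
tcp_rot: [0.03, 1.0, -0.0, 0.0]
ft_force: [-0.3, -0.1, -4.2]
grip_width: 0.0274
t 14.85 pos [ 0.6371 -0.0781  0.0587] xax [-0.998  0.059 -0.001] yax [ 0.059  0.998 -0.   ] zax [ 0.001 -0.    -1.   ] F [ 0.3 -0.6 -3.2] w 0.027 q [-0.12  0.52 -0.2   0.85 -0.   -0.06]
```

View pics/w10.png

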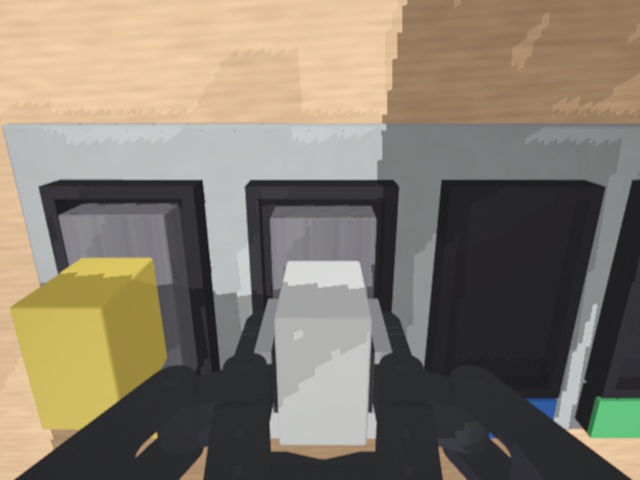

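White is inside its pocket. Release, rise, and go to green.

```bash
python3 -m handwheel '[{"dx":0,"dy":0,"dz":0.1,"rx":0,"ry":0,"rz":0,"jaw":4},{"dx":0,"dy":0,"dz":0,"rx":0,"ry":0,"rz":0,"jaw":4},{"dx":0,"dy":0,"dz":0,"rx":0,"ry":0,"rz":0,"jaw":4},{"dx":0,"dy":0,"dz":-3,"rx":0,"ry":0,"rz":0,"jaw":4},{"dx":0,"dy":0,"dz":-4,"rx":0,"ry":0,"rz":0,"jaw":5},{"dx":0,"dy":0,"dz":-2.3,"rx":0,"ry":0,"rz":-0.13,"jaw":5.5},{"dx":0,"dy":0,"dz":0,"rx":0,"ry":0,"rz":-0.13,"jaw":5.5},{"dx":0,"dy":0,"dz":0,"rx":0,"ry":0,"rz":-0.115,"jaw":5.5}]'
python3 - <<'E'
from h import *
im=env.read_camera("wrist");cv2.imwrite("pics/w11.png",im);st()
plan((.4785,.1203,.15),.313+np.pi/2)
E
```

```text
time_s: 15.65
eef_pos: [0.6379, -0.0782, 0.1524]
tcp_rot: [-0.16, 0.987, -0.0, 0.002]
ft_force: [-1.1, 0.2, -1.4]
grip_width: 0.0555
t 15.7 pos [ 0.6374 -0.0781  0.1517] xax [-0.948 -0.319 -0.002] yax [-0.319  0.948 -0.001] zax [ 0.002 -0.    -1.   ] F [-0.1  0.7  0.3] w 0.0551 q [-0.12  0.44 -0.09  1.03 -0.   -0.45]
shift tool cm [ 8.72 23.88  0.13] rz 0.012 or -3.129 q6 -0.45 tilt [ 2.e-03 -3.e-04 -1.e+00]
```

View pics/w11.png

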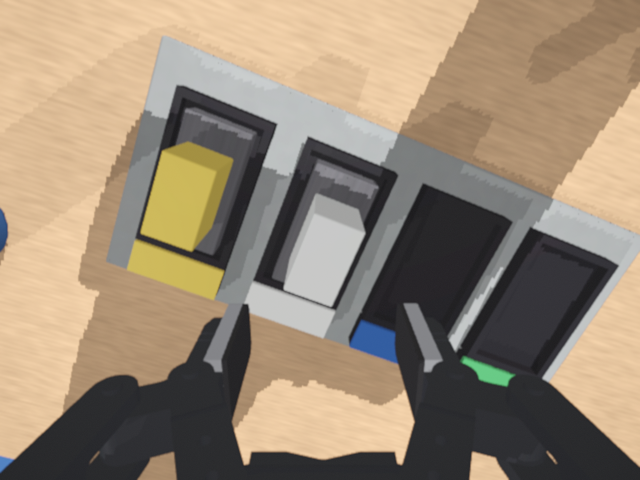

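Yellow and white are both seated. Moving to green.

```bash
python3 -m handwheel '[{"dx":1.46,"dy":3.98,"dz":0,"rx":0,"ry":0,"rz":0,"jaw":5.5},{"dx":1.46,"dy":3.98,"dz":0,"rx":0,"ry":0,"rz":0,"jaw":5.5},{"dx":1.46,"dy":3.98,"dz":0,"rx":0,"ry":0,"rz":0,"jaw":5.5},{"dx":1.46,"dy":3.98,"dz":0,"rx":0,"ry":0,"rz":0,"jaw":5.5},{"dx":1.46,"dy":3.98,"dz":0,"rx":0,"ry":0,"rz":0,"jaw":5.5},{"dx":1.46,"dy":3.98,"dz":0,"rx":0,"ry":0,"rz":0.012,"jaw":5.5},{"dx":0,"dy":0,"dz":0,"rx":0,"ry":0,"rz":0,"jaw":5.5},{"dx":0,"dy":0,"dz":0,"rx":0,"ry":0,"rz":0,"jaw":5.5}]'
python3 - <<'E'
from h import *
im=env.read_camera("wrist");cv2.imwrite("pics/w12.png",im)
v=measure("wrist","block_green",.4785,.120,[.31]);st()
plan((.4785,.1203,.047),v[2]+np.pi/2);plan((v[0],v[1],.047),v[2]+np.pi/2)
E
```

```text
time_s: 16.5
eef_pos: [0.4791, 0.1223, 0.1509]
tcp_rot: [-0.152, 0.988, -0.0, 0.0]
ft_force: [0.8, -0.0, 0.3]
grip_width: 0.0551
wrist block_green p 0.86 xy [0.479  0.1193] a 0.315 IoU 0.971 rect [289. 161. 351. 288.]
t 16.6 pos [0.4801 0.1213 0.1508] xax [-0.954 -0.298 -0.001] yax [-0.298  0.954 -0.   ] zax [ 0.001 -0.    -1.   ] F [ 0.3 -0.3  0.3] w 0.055 q [ 0.25  0.19 -0.46  0.93 -0.   -0.06]
shift tool cm [ 0.19 -0.04 10.38] rz -0.012 or 3.129 q6 -0.06 tilt [ 1.e-03 -2.e-04 -1.e+00]
shift tool cm [ 0.17 -0.15 10.38] rz -0.012 or 3.129 q6 -0.06 tilt [ 1.e-03 -2.e-04 -1.e+00]
```

View pics/w12.png

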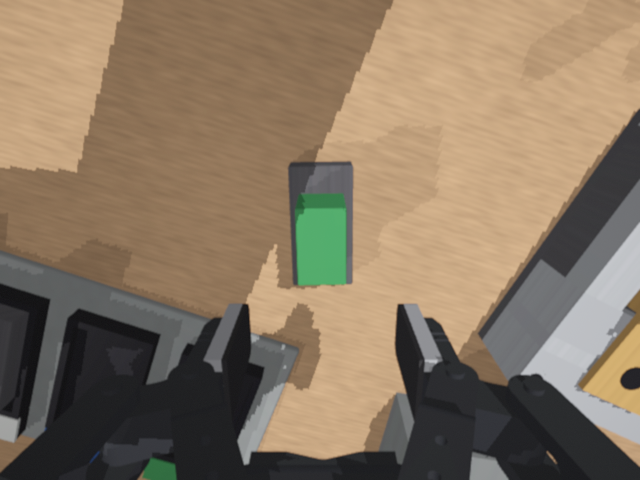

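Green is centred at (321,225). Descend and grip.

```bash
python3 -m handwheel '[{"dx":0.2,"dy":-0.12,"dz":3.5,"rx":0,"ry":0,"rz":-0.012,"jaw":5.5},{"dx":0,"dy":0,"dz":3.5,"rx":0,"ry":0,"rz":0,"jaw":5.5},{"dx":0,"dy":0,"dz":3.4,"rx":0,"ry":0,"rz":0,"jaw":5.5},{"dx":0,"dy":0,"dz":0,"rx":0,"ry":0,"rz":0,"jaw":2},{"dx":0,"dy":0,"dz":0,"rx":0,"ry":0,"rz":0,"jaw":2},{"dx":0,"dy":0,"dz":0,"rx":0,"ry":0,"rz":0,"jaw":2},{"dx":0,"dy":0,"dz":0,"rx":0,"ry":0,"rz":0,"jaw":2},{"dx":0,"dy":0,"dz":0,"rx":0,"ry":0,"rz":0,"jaw":2}]' 60
python3 -m handwheel '[{"dx":0,"dy":0,"dz":-3,"rx":0,"ry":0,"rz":0,"jaw":2},{"dx":0,"dy":0,"dz":-3,"rx":0,"ry":0,"rz":0,"jaw":2},{"dx":0,"dy":0,"dz":0,"rx":0,"ry":0,"rz":0,"jaw":2}]'
python3 - <<'E'
from h import *
st();plan((.6463,.0818,.11),-.06+np.pi/2)
E
```

```text
time_s: 17.4
eef_pos: [0.4787, 0.1201, 0.0477]
tcp_rot: [-0.157, 0.988, 0.0, 0.001]
ft_force: [-0.1, -0.8, -2.0]
grip_width: 0.027
time_s: 17.7
eef_pos: [0.4809, 0.1208, 0.1108]
tcp_rot: [-0.157, 0.988, 0.0, 0.004]
ft_force: [0.5, 1.3, -2.9]
grip_width: 0.0273
t 17.7 pos [0.4809 0.1208 0.1108] xax [-0.95  -0.311 -0.008] yax [-0.311  0.95  -0.001] zax [ 0.007  0.002 -1.   ] F [ 0.5  1.3 -2.9] w 0.0273 q [ 0.25  0.22 -0.51  0.83 -0.   -0.07]
shift tool cm [-14.5   -8.85   0.2 ] rz 0.376 or -2.765 q6 -0.07 tilt [ 0.0075  0.0019 -1.    ]
```

```bash
python3 -m handwheel '[{"dx":-3.63,"dy":-2.22,"dz":0,"rx":0,"ry":0,"rz":0,"jaw":2},{"dx":-3.63,"dy":-2.22,"dz":0,"rx":0,"ry":0,"rz":0,"jaw":2},{"dx":-3.63,"dy":-2.22,"dz":0,"rx":0,"ry":0,"rz":0,"jaw":2},{"dx":-3.63,"dy":-2.22,"dz":0,"rx":0,"ry":0,"rz":0,"jaw":2},{"dx":0,"dy":0,"dz":0,"rx":0,"ry":0,"rz":0.13,"jaw":2},{"dx":0,"dy":0,"dz":0,"rx":0,"ry":0,"rz":0.13,"jaw":2},{"dx":0,"dy":0,"dz":0,"rx":0,"ry":0,"rz":0.115,"jaw":2},{"dx":0,"dy":0,"dz":0,"rx":0,"ry":0,"rz":0,"jaw":2}]'
python3 - <<'E'
from h import *
im=env.read_camera("wrist");cv2.imwrite("pics/w13.png",im);st()
plan((.6463,.0818,.0585),-.06+np.pi/2)
E
```

```text
time_s: 18.5
eef_pos: [0.6429, 0.0806, 0.1056]
tcp_rot: [0.03, 1.0, -0.0, -0.001]
ft_force: [-0.3, -0.1, -2.6]
grip_width: 0.0272
t 18.55 pos [0.6429 0.0807 0.1058] xax [-0.998  0.056  0.001] yax [ 0.056  0.998 -0.   ] zax [-0.001 -0.    -1.   ] F [-0.4 -0.1 -3.3] w 0.0274 q [ 0.12  0.49 -0.13  0.95 -0.    0.18]
shift tool cm [-0.34  0.13  4.72] rz 0.004 or -3.138 q6 0.18 tilt [-9.e-04 -1.e-04 -1.e+00]
```

View pics/w13.png

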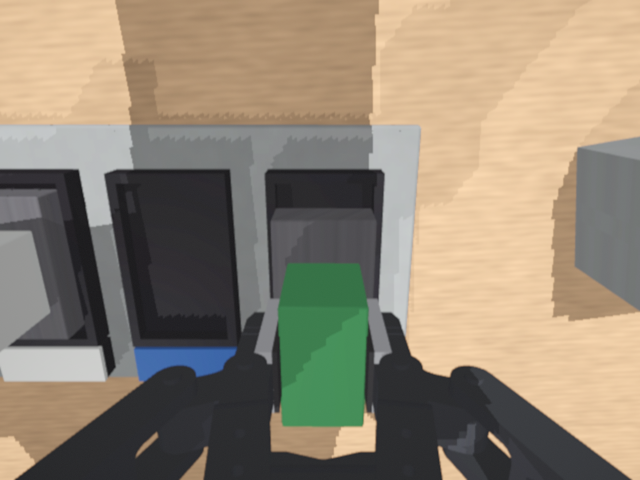

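```bash
python3 -m handwheel '[{"dx":-0.3,"dy":0.1,"dz":1.5,"rx":0,"ry":0,"rz":0,"jaw":2},{"dx":0,"dy":0,"dz":1.6,"rx":0,"ry":0,"rz":0,"jaw":2},{"dx":0,"dy":0,"dz":1.2,"rx":0,"ry":0,"rz":0,"jaw":2},{"dx":0,"dy":0,"dz":0.4,"rx":0,"ry":0,"rz":0,"jaw":2},{"dx":0,"dy":0,"dz":0,"rx":0,"ry":0,"rz":0,"jaw":2},{"dx":0,"dy":0,"dz":0,"rx":0,"ry":0,"rz":0,"jaw":2}]'
python3 - <<'E'
from h import *
im=env.read_camera("wrist");cv2.imwrite("pics/w14.png",im);st()
E
```

```text
time_s: 19.15
eef_pos: [0.6466, 0.0816, 0.0595]
tcp_rot: [0.029, 1.0, 0.0, 0.0]
ft_force: [0.6, -0.5, -2.7]
grip_width: 0.0272
t 19.2 pos [0.6467 0.0816 0.0597] xax [-0.998  0.058 -0.001] yax [0.058 0.998 0.   ] zax [ 0.001  0.    -1.   ] F [ 0.4  0.1 -1.9] w 0.0272 q [ 0.13  0.54 -0.17  0.86  0.    0.18]
```

View pics/w14.png

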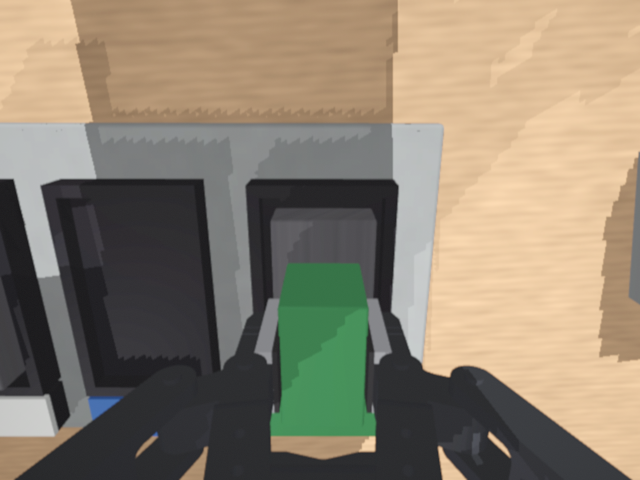

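```bash
python3 -m handwheel '[{"dx":0,"dy":0,"dz":0.1,"rx":0,"ry":0,"rz":0,"jaw":4},{"dx":0,"dy":0,"dz":0,"rx":0,"ry":0,"rz":0,"jaw":4},{"dx":0,"dy":0,"dz":0,"rx":0,"ry":0,"rz":0,"jaw":4},{"dx":0,"dy":0,"dz":-4,"rx":0,"ry":0,"rz":0,"jaw":4},{"dx":0,"dy":0,"dz":-4.8,"rx":0,"ry":0,"rz":0,"jaw":8.5},{"dx":2,"dy":2.7,"dz":-3.6,"rx":0,"ry":0,"rz":0,"jaw":8.5},{"dx":2,"dy":2.7,"dz":-3.6,"rx":0,"ry":0,"rz":0,"jaw":8.5},{"dx":2,"dy":2.7,"dz":-3.6,"rx":0,"ry":0,"rz":0,"jaw":8.5}]'
python3 -m handwheel '[{"dx":2,"dy":2.7,"dz":-3.6,"rx":0,"ry":0,"rz":0,"jaw":8.5},{"dx":2,"dy":2.7,"dz":-3.6,"rx":0,"ry":0,"rz":0,"jaw":8.5},{"dx":0,"dy":2.7,"dz":-2.6,"rx":0,"ry":0,"rz":0,"jaw":8.5},{"dx":0,"dy":0,"dz":0,"rx":0,"ry":0,"rz":0,"jaw":8.5},{"dx":0,"dy":0,"dz":0,"rx":0,"ry":0,"rz":0,"jaw":8.5}]'
python3 - <<'E'
from h import *
im=env.read_camera("wrist");cv2.imwrite("pics/w15.png",im)
st()
for n in["die_gap","die_cavity","bracket_grip","gauge_shoulder","holder_slot"]:
  z=dict(die_cavity=.04,die_gap=.06,bracket_grip=.085,gauge_shoulder=.055,holder_slot=.055)[n]
  r=env.pinpoint("wrist",n);print(n,[(round(x['p'],2),np.round(x['centre']),unproj(env.camera_info("wrist"),x['centre'],z)[0][:2].round(4)) for x in r[:2]])
measureh("wrist",["die","bracket"],.44,.325,[-.4,-.2,0,.2,.4],"die")
measure("wrist","bracket",.42,.327,[-.4,-.2,0,.2,.4],z=.04)
measureh("wrist",["holder"],.625,.267,[-.3,0,.15,.3],"holder")
measure("wrist","gauge",.625,.267,[-.3,0,.15,.3],z=.015)
E
```

```text
time_s: 20.0
eef_pos: [0.5907, 0.1665, 0.2565]
tcp_rot: [0.03, 1.0, 0.0, 0.001]
ft_force: [0.3, -0.2, 0.1]
grip_width: 0.085
time_s: 20.5
eef_pos: [0.5562, 0.2496, 0.3529]
tcp_rot: [0.029, 1.0, 0.0, 0.001]
ft_force: [0.3, 0.4, -0.7]
grip_width: 0.085
t 20.55 pos [0.5559 0.2487 0.3517] xax [-0.998  0.059  0.001] yax [ 0.059  0.998 -0.001] zax [-0.001 -0.001 -1.   ] F [ 0.7  0.1 -0.7] w 0.0848 q [ 0.42  0.32  0.18  1.43 -0.    0.48]
die_gap []
die_cavity [(0.29, array([401.,  25.]), array([0.4163, 0.3289]))]
bracket_grip [(0.87, array([407.,  38.]), array([0.4328, 0.3255]))]
gauge_shoulder [(0.61, array([342., 240.]), array([0.6202, 0.2636]))]
holder_slot [(0.73, array([344., 226.]), array([0.6049, 0.2666])), (0.64, array([342., 240.]), array([0.6198, 0.2636]))]
wrist die xy [0.4471 0.3252] a -0.169 IoU 0.988
wrist bracket p 0.55 xy [0.4167 0.33  ] a -0.155 IoU 0.986 rect [368.   3. 447. 140.]
wrist holder xy [0.625 0.267] a -0.3 IoU 0.0
wrist gauge p 0.85 xy [0.6229 0.2667] a 0.117 IoU 0.922 rect [317. 227. 377. 275.]
```

View pics/w15.png

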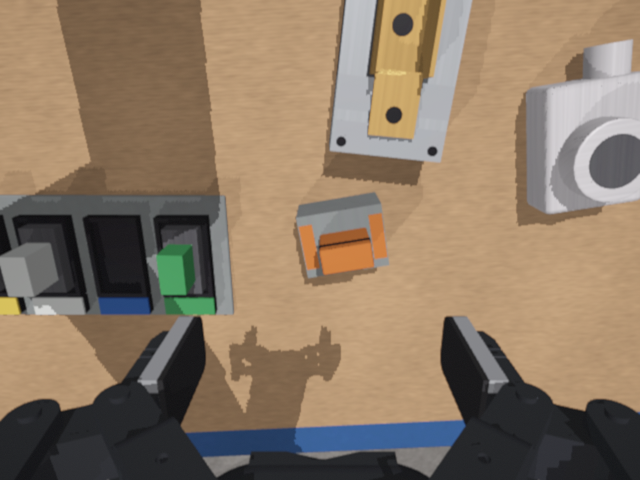

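The picture shows the die and bracket at top centre (bracket ear hole at (394,115)), the gauge at (345,250), and the green block seated at (176,265). Next I go above the bracket.

Run:
```python
from h import *
plan((.4315,.327,.19),-.163+np.pi/2)
```

```text
shift tool cm [12.89  7.07 16.23] rz 0.104 or -3.038 q6 0.48 tilt [-3.e-04 -1.e-04 -1.e+00]
```

```bash
python3 -m handwheel '[{"dx":2.58,"dy":1.42,"dz":3.25,"rx":0,"ry":0,"rz":0,"jaw":8.5},{"dx":2.58,"dy":1.42,"dz":3.25,"rx":0,"ry":0,"rz":0,"jaw":8.5},{"dx":2.58,"dy":1.42,"dz":3.25,"rx":0,"ry":0,"rz":0,"jaw":8.5},{"dx":2.58,"dy":1.42,"dz":3.25,"rx":0,"ry":0,"rz":0,"jaw":8.5},{"dx":2.58,"dy":1.42,"dz":3.25,"rx":0,"ry":0,"rz":0.104,"jaw":8.5},{"dx":0,"dy":0,"dz":0,"rx":0,"ry":0,"rz":0,"jaw":8.5},{"dx":0,"dy":0,"dz":0,"rx":0,"ry":0,"rz":0,"jaw":8.5}]'
python3 - <<'E'
from h import *
im=env.read_camera("wrist");cv2.imwrite("pics/w16.png",im)
v=measure("wrist","bracket",.417,.33,[-.16],z=.04);
measureh("wrist",["die","bracket"],.447,.325,[-.17],"die")
st();plan((.4315,.327,.088),-.163+np.pi/2)
E
```

```text
time_s: 21.75
eef_pos: [0.4308, 0.3275, 0.1897]
tcp_rot: [0.08, 0.997, -0.001, -0.0]
ft_force: [0.7, -0.0, 0.2]
grip_width: 0.0848
wrist bracket p 0.7 xy [0.4205 0.3315] a -0.154 IoU 0.953 rect [272. 136. 376. 355.]
wrist die xy [0.4506 0.3266] a -0.168 IoU 0.986
t 21.95 pos [0.4332 0.3279 0.1915] xax [-0.987  0.163 -0.002] yax [0.163 0.987 0.002] zax [ 0.002  0.002 -1.   ] F [0.7 0.2 0.3] w 0.0849 q [ 0.65  0.24 -0.29  1.04 -0.    0.81]
shift tool cm [ 0.17 -0.13 10.35] rz -0.0 or 3.141 q6 0.81 tilt [ 0.0025  0.0017 -1.    ]
```

View pics/w16.png

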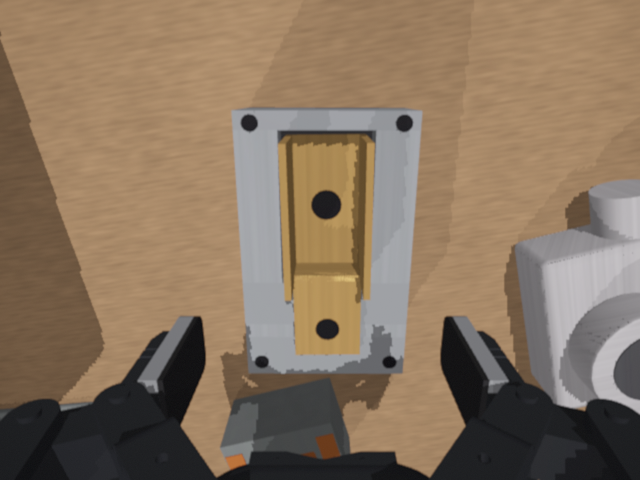

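```bash
python3 -m handwheel '[{"dx":0.05,"dy":-0.05,"dz":3.5,"rx":0,"ry":0,"rz":0,"jaw":8.5},{"dx":0,"dy":0,"dz":3.5,"rx":0,"ry":0,"rz":0,"jaw":8.5},{"dx":0,"dy":0,"dz":3.2,"rx":0,"ry":0,"rz":0,"jaw":8.5},{"dx":0,"dy":0,"dz":0,"rx":0,"ry":0,"rz":0,"jaw":4.4},{"dx":0,"dy":0,"dz":0,"rx":0,"ry":0,"rz":0,"jaw":4.4},{"dx":0,"dy":0,"dz":0,"rx":0,"ry":0,"rz":0,"jaw":4.4},{"dx":0,"dy":0,"dz":0,"rx":0,"ry":0,"rz":0,"jaw":4.4},{"dx":0,"dy":0,"dz":0,"rx":0,"ry":0,"rz":0,"jaw":4.4}]' 60
python3 -m handwheel '[{"dx":0,"dy":0,"dz":-0.5,"rx":0,"ry":0,"rz":0,"jaw":4.4},{"dx":0,"dy":0,"dz":-1,"rx":0,"ry":0,"rz":0,"jaw":4.4},{"dx":0,"dy":0,"dz":-1.5,"rx":0,"ry":0,"rz":0,"jaw":4.4},{"dx":0,"dy":0,"dz":0,"rx":0,"ry":0,"rz":0,"jaw":4.4}]'
```

```text
time_s: 22.75
eef_pos: [0.4326, 0.3282, 0.0904]
tcp_rot: [0.081, 0.997, 0.001, 0.002]
ft_force: [0.6, -1.3, 6.8]
grip_width: 0.0487
time_s: 23.15
eef_pos: [0.432, 0.328, 0.1203]
tcp_rot: [0.081, 0.997, 0.001, 0.001]
ft_force: [0.5, 0.1, -2.8]
grip_width: 0.0488
```

The wrist force of -2.8 N matches the bracket's weight, so it is held. Lift and turn.

```bash
python3 -m handwheel '[{"dx":0,"dy":0,"dz":-3,"rx":0,"ry":0,"rz":0,"jaw":4.4},{"dx":0,"dy":0,"dz":-4,"rx":0,"ry":0,"rz":-0.08,"jaw":4.4},{"dx":0,"dy":0,"dz":-3,"rx":0,"ry":0,"rz":-0.08,"jaw":4.4},{"dx":0,"dy":0,"dz":0,"rx":0,"ry":0,"rz":-0.08,"jaw":4.4},{"dx":0,"dy":0,"dz":0,"rx":0,"ry":0,"rz":0,"jaw":4.4}]'
python3 - <<'E'
from h import *
st();plan((.4875,-.394,.2),.082+np.pi/2)
E
```

```text
time_s: 23.65
eef_pos: [0.4312, 0.3274, 0.2188]
tcp_rot: [-0.039, 0.999, 0.001, 0.001]
ft_force: [-0.8, 0.3, -2.3]
grip_width: 0.0487
t 23.65 pos [0.4312 0.3274 0.2188] xax [-0.997 -0.077 -0.001] yax [-0.077  0.997  0.001] zax [ 0.001  0.001 -1.   ] F [-0.8  0.3 -2.3] w 0.0487 q [ 0.65  0.22 -0.25  1.1   0.    0.57]
shift tool cm [-3.000e-02 -7.237e+01  1.810e+00] rz -0.005 or 3.137 q6 0.57 tilt [ 0.0013  0.0011 -1.    ]
```

```bash
python3 -m handwheel '[{"dx":0,"dy":-2,"dz":0,"rx":0,"ry":0,"rz":0,"jaw":4.4},{"dx":0,"dy":-4,"dz":0,"rx":0,"ry":0,"rz":0,"jaw":4.4},{"dx":0,"dy":-4,"dz":0,"rx":0,"ry":0,"rz":0,"jaw":4.4},{"dx":0,"dy":-4,"dz":0,"rx":0,"ry":0,"rz":0,"jaw":4.4},{"dx":0,"dy":-4,"dz":0,"rx":0,"ry":0,"rz":0,"jaw":4.4},{"dx":0,"dy":-4,"dz":0,"rx":0,"ry":0,"rz":0,"jaw":4.4},{"dx":0,"dy":-4,"dz":0,"rx":0,"ry":0,"rz":0,"jaw":4.4},{"dx":0,"dy":-4,"dz":0,"rx":0,"ry":0,"rz":0,"jaw":4.4}]'
python3 -m handwheel '[{"dx":0,"dy":-4,"dz":0,"rx":0,"ry":0,"rz":0,"jaw":4.4},{"dx":0,"dy":-4,"dz":0,"rx":0,"ry":0,"rz":0,"jaw":4.4},{"dx":0,"dy":-4,"dz":0,"rx":0,"ry":0,"rz":0,"jaw":4.4},{"dx":0,"dy":-4,"dz":0,"rx":0,"ry":0,"rz":0,"jaw":4.4},{"dx":0,"dy":-4,"dz":0,"rx":0,"ry":0,"rz":0,"jaw":4.4},{"dx":0,"dy":-4,"dz":0,"rx":0,"ry":0,"rz":0,"jaw":4.4},{"dx":0,"dy":-4,"dz":0,"rx":0,"ry":0,"rz":0,"jaw":4.4},{"dx":0,"dy":-4,"dz":0,"rx":0,"ry":0,"rz":0,"jaw":4.4}]'
python3 -m handwheel '[{"dx":0,"dy":-4,"dz":0,"rx":0,"ry":0,"rz":0,"jaw":4.4},{"dx":0,"dy":-4,"dz":0,"rx":0,"ry":0,"rz":0,"jaw":4.4},{"dx":0,"dy":-2,"dz":1.8,"rx":0,"ry":0,"rz":0,"jaw":4.4},{"dx":0,"dy":0,"dz":0,"rx":0,"ry":0,"rz":0,"jaw":4.4},{"dx":0,"dy":0,"dz":0,"rx":0,"ry":0,"rz":0,"jaw":4.4}]'
python3 - <<'E'
from h import *
im=env.read_camera("wrist");cv2.imwrite("pics/w17.png",im)
measureh("wrist",["tray","bracket"],.5,-.393,[.08],"tray")
st();plan((.4875,-.394,.056),.082+np.pi/2)
E
```

```text
time_s: 24.45
eef_pos: [0.453, 0.0264, 0.2169]
tcp_rot: [-0.038, 0.999, -0.0, -0.001]
ft_force: [1.0, 0.5, -3.2]
grip_width: 0.0485
time_s: 25.25
eef_pos: [0.4778, -0.2922, 0.2165]
tcp_rot: [-0.037, 0.999, 0.001, -0.001]
ft_force: [0.5, -0.5, -2.9]
grip_width: 0.0487
time_s: 25.75
eef_pos: [0.4852, -0.39, 0.1979]
tcp_rot: [-0.038, 0.999, 0.002, -0.001]
ft_force: [-0.3, 1.1, -1.9]
grip_width: 0.0487
wrist tray xy [ 0.5043 -0.3928] a 0.086 IoU 0.762
t 25.9 pos [ 0.4864 -0.3897  0.2001] xax [-0.997 -0.078  0.   ] yax [-0.078  0.997  0.   ] zax [-0.  0. -1.] F [-0.1  0.1 -2.4] w 0.0486 q [-0.68  0.38 -0.07  1.12  0.   -0.75]
shift tool cm [-0.08 -0.44 14.41] rz -0.004 or 3.137 q6 -0.75 tilt [-3.e-04  5.e-04 -1.e+00]
```

View pics/w17.png

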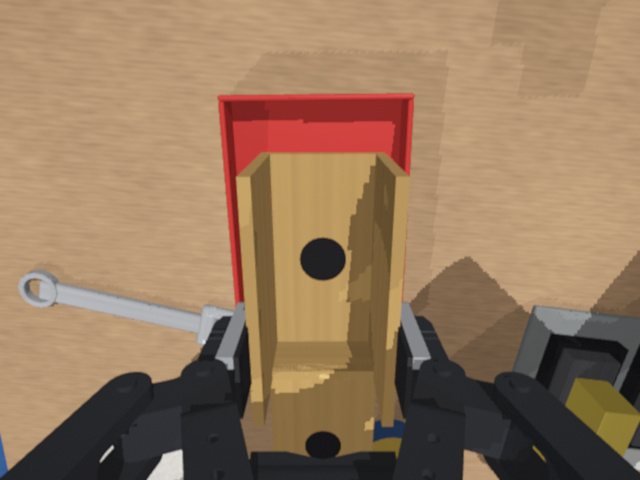

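The bracket is held level and lined up over the tray. Lowering.

```bash
python3 -m handwheel '[{"dx":-0.1,"dy":-0.4,"dz":3.5,"rx":0,"ry":0,"rz":0,"jaw":4.4},{"dx":0,"dy":0,"dz":4,"rx":0,"ry":0,"rz":0,"jaw":4.4},{"dx":0,"dy":0,"dz":3,"rx":0,"ry":0,"rz":0,"jaw":4.4},{"dx":0,"dy":0,"dz":2,"rx":0,"ry":0,"rz":0,"jaw":4.4},{"dx":0,"dy":0,"dz":1,"rx":0,"ry":0,"rz":0,"jaw":4.4},{"dx":0,"dy":0,"dz":0.6,"rx":0,"ry":0,"rz":0,"jaw":4.4},{"dx":0,"dy":0,"dz":0,"rx":0,"ry":0,"rz":0,"jaw":4.4},{"dx":0,"dy":0,"dz":0,"rx":0,"ry":0,"rz":0,"jaw":4.4}]'
python3 - <<'E'
from h import *
im=env.read_camera("wrist");cv2.imwrite("pics/w18.png",im);st()
E
```

```text
time_s: 26.7
eef_pos: [0.4886, -0.3951, 0.0604]
tcp_rot: [-0.039, 0.999, -0.001, 0.001]
ft_force: [-0.1, -0.1, -2.2]
grip_width: 0.049
t 26.75 pos [ 0.4886 -0.3952  0.0605] xax [-0.997 -0.077 -0.002] yax [-0.077  0.997 -0.002] zax [ 0.002 -0.001 -1.   ] F [ 0.2 -0.8 -2.1] w 0.0489 q [-0.68  0.5  -0.24  0.83 -0.   -0.76]
```

View pics/w18.png

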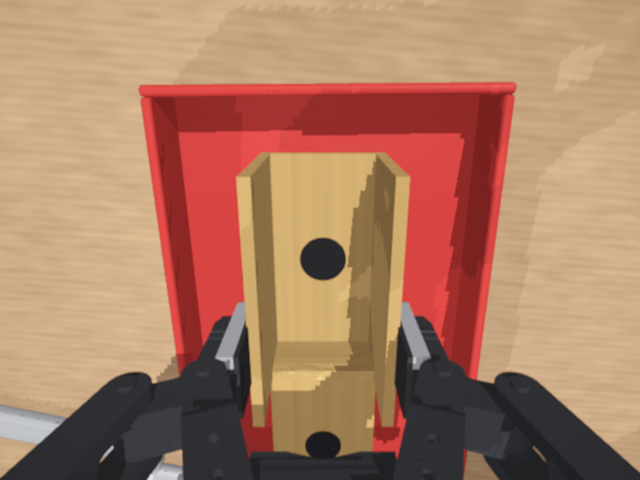

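```bash
python3 -m handwheel '[{"dx":0,"dy":0,"dz":0.3,"rx":0,"ry":0,"rz":0,"jaw":4.4},{"dx":0,"dy":0,"dz":0.2,"rx":0,"ry":0,"rz":0,"jaw":4.4},{"dx":0,"dy":0,"dz":0,"rx":0,"ry":0,"rz":0,"jaw":4.4}]'
python3 -m handwheel '[{"dx":0,"dy":0,"dz":0.1,"rx":0,"ry":0,"rz":0,"jaw":4.4},{"dx":0,"dy":0,"dz":0,"rx":0,"ry":0,"rz":0,"jaw":4.4}]'
```

```text
time_s: 27.05
eef_pos: [0.488, -0.395, 0.0544]
tcp_rot: [-0.039, 0.999, -0.0, 0.0]
ft_force: [0.1, -1.2, -0.1]
grip_width: 0.0488
time_s: 27.25
eef_pos: [0.488, -0.395, 0.0544]
tcp_rot: [-0.039, 0.999, -0.0, 0.001]
ft_force: [-1.6, 1.5, 8.0]
grip_width: 0.0486
```

Touched down. Release and rise.

```bash
python3 -m handwheel '[{"dx":0,"dy":0,"dz":0,"rx":0,"ry":0,"rz":0,"jaw":6.5},{"dx":0,"dy":0,"dz":0,"rx":0,"ry":0,"rz":0,"jaw":6.5},{"dx":0,"dy":0,"dz":0,"rx":0,"ry":0,"rz":0,"jaw":6.5},{"dx":0,"dy":0,"dz":0,"rx":0,"ry":0,"rz":0,"jaw":6.5},{"dx":0,"dy":0,"dz":-2,"rx":0,"ry":0,"rz":0,"jaw":6.5},{"dx":0,"dy":0,"dz":-4,"rx":0,"ry":0,"rz":0,"jaw":6.5},{"dx":0,"dy":0,"dz":-4,"rx":0,"ry":0,"rz":0,"jaw":6.5},{"dx":0,"dy":0,"dz":-4.5,"rx":0,"ry":0,"rz":0,"jaw":6.5}]'
python3 - <<'E'
from h import *
im=env.read_camera("wrist");cv2.imwrite("pics/w19.png",im)
measure("wrist","bracket",.475,-.396,[.08],z=.004);st()
plan((.623,.267,.25),.117)
E
```

```text
time_s: 28.05
eef_pos: [0.4871, -0.3941, 0.1985]
tcp_rot: [-0.039, 0.999, 0.001, -0.001]
ft_force: [1.3, 0.0, -0.8]
grip_width: 0.0647
wrist bracket p 0.65 xy [ 0.4796 -0.4011] a 0.075 IoU 0.936 rect [278. 130. 363. 321.]
t 28.15 pos [ 0.4907 -0.3971  0.2051] xax [-0.997 -0.077 -0.008] yax [-0.077  0.997 -0.008] zax [ 0.009 -0.007 -1.   ] F [ 0.7  0.2 -0.1] w 0.0654 q [-0.68  0.38 -0.06  1.12  0.   -0.76]
shift tool cm [-18.35  65.15  -4.83] rz 1.531 or -1.611 q6 -0.76 tilt [ 0.0085 -0.0069 -0.9999]
```

View pics/w19.png

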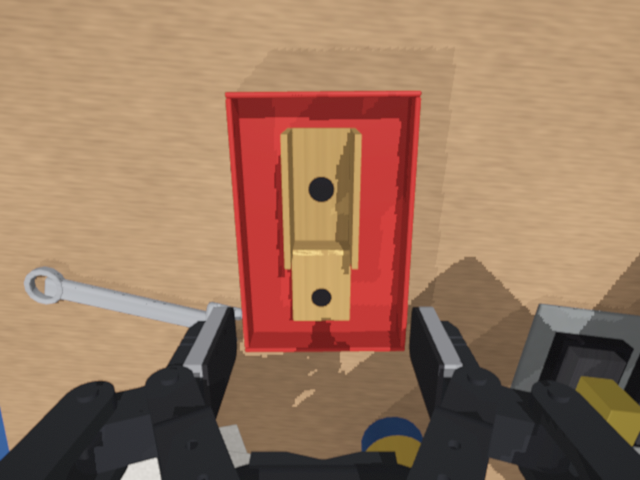

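The bracket lies flat in the tray at (320,225). Next, rotate for the gauge grasp.

```bash
python3 -m handwheel '[{"dx":0,"dy":0,"dz":-1,"rx":0,"ry":0,"rz":-0.147,"jaw":6.5},{"dx":0,"dy":0,"dz":-1,"rx":0,"ry":0,"rz":-0.147,"jaw":6.5},{"dx":0,"dy":0,"dz":-1,"rx":0,"ry":0,"rz":-0.147,"jaw":6.5},{"dx":0,"dy":0,"dz":-1,"rx":0,"ry":0,"rz":-0.147,"jaw":6.5},{"dx":0,"dy":0,"dz":-1,"rx":0,"ry":0,"rz":-0.147,"jaw":6.5},{"dx":0,"dy":0,"dz":-1,"rx":0,"ry":0,"rz":-0.147,"jaw":6.5},{"dx":0,"dy":0,"dz":-1,"rx":0,"ry":0,"rz":-0.147,"jaw":6.5},{"dx":0,"dy":0,"dz":-1,"rx":0,"ry":0,"rz":-0.147,"jaw":6.5}]'
python3 -m handwheel '[{"dx":0,"dy":0,"dz":0,"rx":0,"ry":0,"rz":-0.147,"jaw":6.5},{"dx":0,"dy":0,"dz":0,"rx":0,"ry":0,"rz":-0.147,"jaw":6.5},{"dx":0,"dy":0,"dz":0,"rx":0,"ry":0,"rz":-0.14,"jaw":6.5},{"dx":0,"dy":0,"dz":0,"rx":0,"ry":0,"rz":0,"jaw":6.5}]'
python3 - <<'E'
from h import *
st();plan((.615,.22,.28),.117)
E
```

```text
time_s: 28.95
eef_pos: [0.4876, -0.3945, 0.2778]
tcp_rot: [-0.589, 0.808, 0.0, -0.0]
ft_force: [-0.1, 0.1, -0.1]
grip_width: 0.0651
time_s: 29.35
eef_pos: [0.4876, -0.3946, 0.2775]
tcp_rot: [0.747, -0.665, -0.0, 0.0]
ft_force: [0.2, 0.3, -0.1]
grip_width: 0.0652
t 29.35 pos [ 0.4876 -0.3946  0.2775] xax [ 0.116 -0.993 -0.   ] yax [-0.993 -0.116  0.   ] zax [-0.  0. -1.] F [ 0.2  0.3 -0.1] w 0.0652 q [-0.68  0.36  0.07  1.28  0.   -2.37]
shift tool cm [-59.55 -19.81  -0.24] rz -0.0 or 3.141 q6 -2.37 tilt [-4.e-04  3.e-04 -1.e+00]
```

```bash
python3 -m handwheel '[{"dx":-2.5,"dy":-0.8,"dz":0,"rx":0,"ry":0,"rz":0,"jaw":6.5},{"dx":-4.4,"dy":-1.47,"dz":0,"rx":0,"ry":0,"rz":0,"jaw":6.5},{"dx":-4.4,"dy":-1.47,"dz":0,"rx":0,"ry":0,"rz":0,"jaw":6.5},{"dx":-4.4,"dy":-1.47,"dz":0,"rx":0,"ry":0,"rz":0,"jaw":6.5},{"dx":-4.4,"dy":-1.47,"dz":0,"rx":0,"ry":0,"rz":0,"jaw":6.5},{"dx":-4.4,"dy":-1.47,"dz":0,"rx":0,"ry":0,"rz":0,"jaw":6.5},{"dx":-4.4,"dy":-1.47,"dz":0,"rx":0,"ry":0,"rz":0,"jaw":6.5},{"dx":-4.4,"dy":-1.47,"dz":0,"rx":0,"ry":0,"rz":0,"jaw":6.5}]'
python3 -m handwheel '[{"dx":-4.4,"dy":-1.47,"dz":0,"rx":0,"ry":0,"rz":0,"jaw":6.5},{"dx":-4.4,"dy":-1.47,"dz":0,"rx":0,"ry":0,"rz":0,"jaw":6.5},{"dx":-4.4,"dy":-1.47,"dz":0,"rx":0,"ry":0,"rz":0,"jaw":6.5},{"dx":-4.4,"dy":-1.47,"dz":0,"rx":0,"ry":0,"rz":0,"jaw":6.5},{"dx":-4.4,"dy":-1.47,"dz":0,"rx":0,"ry":0,"rz":0,"jaw":6.5},{"dx":-4.2,"dy":-1.4,"dz":0,"rx":0,"ry":0,"rz":0,"jaw":6.5},{"dx":0,"dy":0,"dz":0,"rx":0,"ry":0,"rz":0,"jaw":6.5},{"dx":0,"dy":0,"dz":0,"rx":0,"ry":0,"rz":0,"jaw":6.5}]'
python3 - <<'E'
from h import *
im=env.read_camera("wrist");cv2.imwrite("pics/w20.png",im)
measureh("wrist",["die"],.447,.325,[-.17],"die")
measure("wrist","gauge",.623,.267,[0,.12,.2],z=.015)
measureh("wrist",["holder"],.623,.267,[0.1],"holder")
for n in["die_gap","holder_slot","gauge_shoulder"]:
  z=dict(die_gap=.06,gauge_shoulder=.055,holder_slot=.055)[n]
  r=env.pinpoint("wrist",n);print(n,[(round(x['p'],2),np.round(x['centre']),unproj(env.camera_info("wrist"),x['centre'],z)[0][:2].round(4)) for x in r[:2]])
st()
E
```

```text
time_s: 30.15
eef_pos: [0.5592, -0.0491, 0.2779]
tcp_rot: [0.746, -0.666, 0.0, -0.0]
ft_force: [0.3, -0.0, 0.0]
grip_width: 0.0648
time_s: 30.95
eef_pos: [0.6154, 0.2204, 0.2771]
tcp_rot: [0.747, -0.665, -0.0, 0.001]
ft_force: [-0.7, -0.3, -0.7]
grip_width: 0.0652
wrist die xy [0.4477 0.3252] a -0.165 IoU 0.974
wrist gauge p 0.66 xy [0.6251 0.2667] a 0.111 IoU 0.963 rect [286. 223. 324. 302.]
wrist holder xy [0.6255 0.2656] a 0.109 IoU 0.985
die_gap [(0.68, array([438., 316.]), array([0.4981, 0.3159]))]
holder_slot []
gauge_shoulder []
t 31.3 pos [0.6157 0.2183 0.2783] xax [ 0.114 -0.993 -0.   ] yax [-0.993 -0.114 -0.   ] zax [ 0.  0. -1.] F [ 0.9  0.4 -0.6] w 0.0649 q [ 0.34  0.41  0.15  1.31 -0.   -1.34]
```

View pics/w20.png

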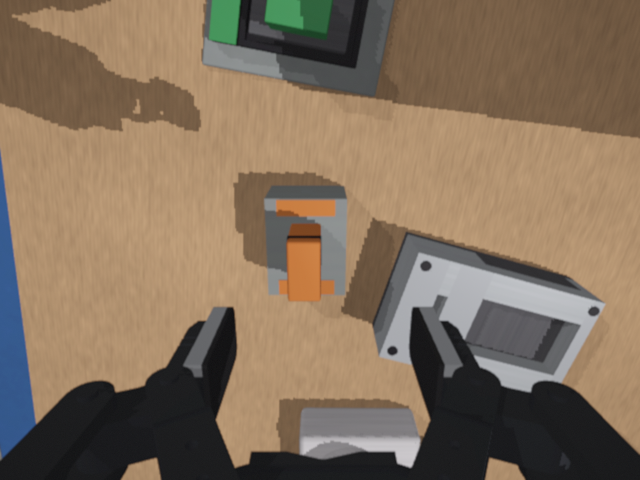

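Run:
```python
from h import *
plan((.6253,.2664,.087),.110)
```

```text
shift tool cm [-4.67 -1.49 19.14] rz 0.004 or -3.137 q6 -1.34 tilt [ 4.e-04  1.e-04 -1.e+00]
```

```bash
python3 -m handwheel '[{"dx":-2.34,"dy":-0.75,"dz":4,"rx":0,"ry":0,"rz":0,"jaw":5.5},{"dx":-2.33,"dy":-0.74,"dz":4,"rx":0,"ry":0,"rz":0.004,"jaw":5.5},{"dx":0,"dy":0,"dz":3,"rx":0,"ry":0,"rz":0,"jaw":5.5},{"dx":0,"dy":0,"dz":0,"rx":0,"ry":0,"rz":0,"jaw":5.5},{"dx":0,"dy":0,"dz":0,"rx":0,"ry":0,"rz":0,"jaw":5.5}]'
python3 - <<'E'
from h import *
im=env.read_camera("wrist");cv2.imwrite("pics/w21.png",im)
measure("wrist","gauge",.625,.2667,[.11],z=.015);st()
plan((.6253,.2664,.087),.110)
E
```

```text
time_s: 31.8
eef_pos: [0.6249, 0.2668, 0.1684]
tcp_rot: [0.745, -0.667, -0.0, 0.0]
ft_force: [-0.2, -0.3, -0.1]
grip_width: 0.0553
wrist gauge p 0.92 xy [0.6265 0.2687] a 0.113 IoU 0.96 rect [296. 202. 354. 323.]
t 31.9 pos [0.6264 0.2673 0.1706] xax [ 0.111 -0.994 -0.001] yax [-0.994 -0.111 -0.003] zax [ 0.003  0.001 -1.   ] F [-0.3  0.1  0.5] w 0.0555 q [ 0.4   0.5   0.04  1.11 -0.   -1.28]
shift tool cm [0.09 0.14 8.36] rz 0.001 or -3.14 q6 -1.28 tilt [ 0.0032  0.0013 -1.    ]
```

View pics/w21.png

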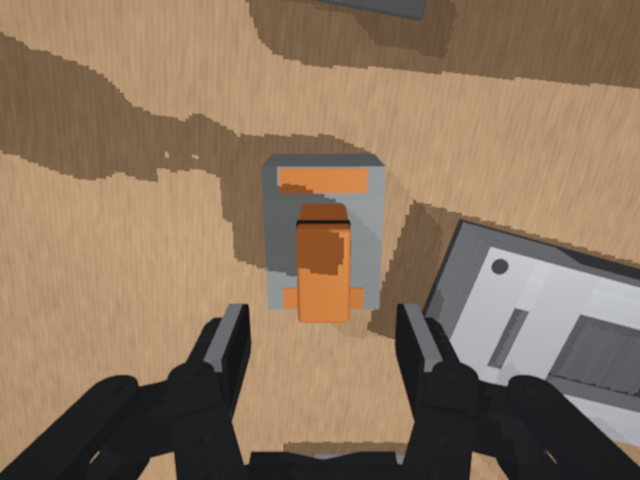

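The handle is centred at (323,270). The die's gap shows at about (509,338). I'll measure it now and then grip.

Run:
```python
from h import *
im=env.read_camera("wrist");c=env.camera_info("wrist")
crop=im[290:390,460:560];cv2.imwrite("pics/gap.png",cv2.resize(crop,None,fx=6,fy=6,interpolation=cv2.INTER_CUBIC))
r=env.pinpoint("wrist","die_gap");print([(round(x['p'],2),np.round(x['centre'],1),unproj(c,x['centre'],.06)[0][:2].round(4)) for x in r[:2]])
for d in [(.4474,.3252,-.168)]:
  print(d[0]+.055*np.cos(d[2]),d[1]+.055*np.sin(d[2]))
  P=np.array([[.055+a*.005,b*.022,.06] for a,b in((-1,-1),(1,-1),(1,1),(-1,1))]);cs,sn=np.cos(d[2]),np.sin(d[2])
  W=np.c_[d[0]+cs*P[:,0]-sn*P[:,1],d[1]+sn*P[:,0]+cs*P[:,1],P[:,2]];print(proj(c,W).round(1))
```

```text
[(0.79, array([508.6, 334.6]), array([0.5028, 0.316 ]))]
0.5016256638117284 0.31600340366345125
[[532.6 307.2]
 [517.7 303.2]
 [489.3 361.2]
 [503.5 364.8]]
```

View pics/gap.png

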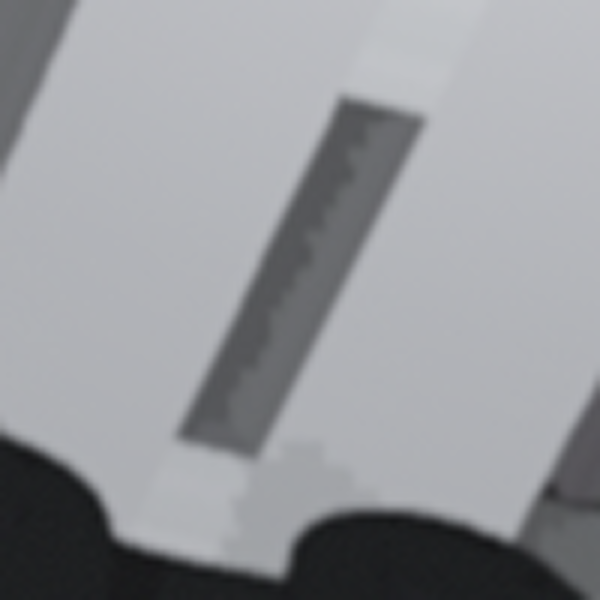

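```bash
python3 - <<'E'
from h import *
c=env.camera_info("wrist")
a=unproj(c,[(517.5,306.2),(530.8,310),(490,362.8),(502.8,366.2)],.06)
print(a.round(4),a.mean(0));l=(a[2]+a[3]-a[0]-a[1])/2;print(np.hypot(*l[:2]),np.arctan2(-l[0],l[1]))
E
python3 -m handwheel '[{"dx":0.05,"dy":0.08,"dz":4,"rx":0,"ry":0,"rz":0,"jaw":5.5},{"dx":0,"dy":0,"dz":4,"rx":0,"ry":0,"rz":0,"jaw":5.5},{"dx":0,"dy":0,"dz":0.4,"rx":0,"ry":0,"rz":0,"jaw":5.5},{"dx":0,"dy":0,"dz":0,"rx":0,"ry":0,"rz":0,"jaw":2},{"dx":0,"dy":0,"dz":0,"rx":0,"ry":0,"rz":0,"jaw":2},{"dx":0,"dy":0,"dz":0,"rx":0,"ry":0,"rz":0,"jaw":2},{"dx":0,"dy":0,"dz":0,"rx":0,"ry":0,"rz":0,"jaw":2},{"dx":0,"dy":0,"dz":0,"rx":0,"ry":0,"rz":0,"jaw":2}]' 70
python3 - <<'E'
from h import *
st()
E
```

```text
[[0.5025 0.2955 0.06  ]
 [0.4936 0.2972 0.06  ]
 [0.5095 0.3379 0.06  ]
 [0.5005 0.3396 0.06  ]] [0.50150998 0.31754954 0.06      ]
0.042961024528982816 -0.16326286460661865
time_s: 32.8
eef_pos: [0.6261, 0.2676, 0.0869]
tcp_rot: [0.746, -0.666, 0.001, -0.002]
ft_force: [0.0, -0.4, 6.8]
grip_width: 0.0252
t 32.8 pos [0.6261 0.2676 0.0869] xax [ 0.112 -0.994 -0.001] yax [-0.994 -0.112 -0.004] zax [ 0.004  0.002 -1.   ] F [ 0.  -0.4  6.8] w 0.0252 q [ 0.4   0.56 -0.07  0.94 -0.   -1.28]
```

```bash
python3 -m handwheel '[{"dx":0,"dy":0,"dz":-1,"rx":0,"ry":0,"rz":0,"jaw":2},{"dx":0,"dy":0,"dz":-3,"rx":0,"ry":0,"rz":0,"jaw":2},{"dx":0,"dy":0,"dz":-4,"rx":0,"ry":0,"rz":0,"jaw":2},{"dx":0,"dy":0,"dz":-1,"rx":0,"ry":0,"rz":0.14,"jaw":2},{"dx":0,"dy":0,"dz":0,"rx":0,"ry":0,"rz":0.135,"jaw":2},{"dx":0,"dy":0,"dz":0,"rx":0,"ry":0,"rz":0,"jaw":2},{"dx":0,"dy":0,"dz":0,"rx":0,"ry":0,"rz":0,"jaw":2}]'
python3 - <<'E'
from h import *
st();plan((.5016,.3168,.175),-.165)
E
```

```text
time_s: 33.5
eef_pos: [0.6241, 0.2668, 0.1742]
tcp_rot: [-0.649, 0.761, 0.0, -0.0]
ft_force: [-0.3, -0.7, -0.8]
grip_width: 0.0252
t 33.5 pos [0.6241 0.2668 0.1742] xax [-0.159 -0.987  0.   ] yax [-0.987  0.159  0.   ] zax [-0. -0. -1.] F [-0.3 -0.7 -0.8] w 0.0252 q [ 0.4   0.5   0.04  1.12 -0.   -1.01]
shift tool cm [-2.99 12.89 -0.08] rz 0.006 or -3.136 q6 -1.01 tilt [-2.e-04 -1.e-04 -1.e+00]
```

```bash
python3 -m handwheel '[{"dx":-1,"dy":4.3,"dz":0,"rx":0,"ry":0,"rz":0.006,"jaw":2},{"dx":-1,"dy":4.3,"dz":0,"rx":0,"ry":0,"rz":0,"jaw":2},{"dx":-1,"dy":4.3,"dz":0,"rx":0,"ry":0,"rz":0,"jaw":2},{"dx":0,"dy":0,"dz":0,"rx":0,"ry":0,"rz":0,"jaw":2},{"dx":0,"dy":0,"dz":0,"rx":0,"ry":0,"rz":0,"jaw":2},{"dx":0,"dy":0,"dz":0,"rx":0,"ry":0,"rz":0,"jaw":2}]'
python3 - <<'E'
from h import *
im=env.read_camera("wrist");cv2.imwrite("pics/w22.png",im)
st();plan((.5016,.3168,.120),-.165)
E
```

```text
time_s: 34.1
eef_pos: [0.5028, 0.3178, 0.174]
tcp_rot: [-0.645, 0.764, -0.0, 0.0]
ft_force: [0.5, -0.2, -1.7]
grip_width: 0.0251
t 34.15 pos [0.5031 0.3177 0.174 ] xax [-0.168 -0.986 -0.   ] yax [-0.986  0.168 -0.001] zax [ 0.001 -0.    -1.   ] F [ 0.3 -1.  -0.7] w 0.0253 q [ 0.56  0.35 -0.19  1.04 -0.   -0.84]
shift tool cm [0.11 0.13 5.4 ] rz -0.004 or 3.138 q6 -0.84 tilt [ 5.e-04 -0.e+00 -1.e+00]
```

View pics/w22.png

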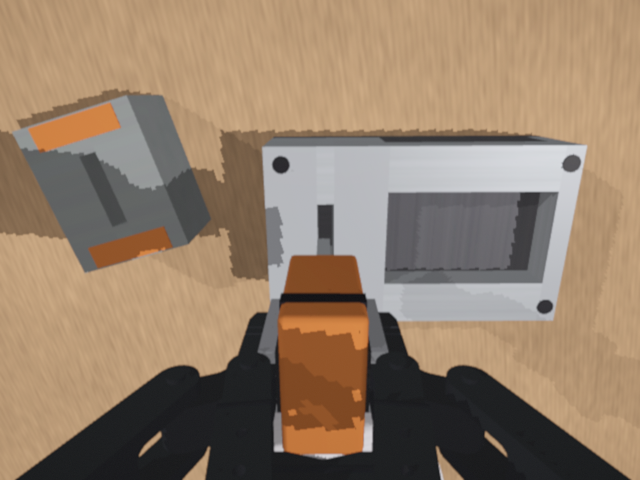

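Run:
```python
from h import *
c=env.camera_info("wrist")
im=env.read_camera("wrist")
a=np.hstack([cv2.resize(im[190:270,285:365],None,fx=5,fy=5,interpolation=cv2.INTER_CUBIC),cv2.resize(im[145:235,65:145],(400,450),interpolation=cv2.INTER_CUBIC)[:400]])
cv2.imwrite("pics/z1.png",a)
e=unproj(c,[(318,205),(333,205),(318,250),(333,250)],.06);print(e.round(4))
th=-.167;u=np.array([-np.sin(th),np.cos(th)]);print('gap centre',e[:2].mean(0)[:2]+.022*u)
h=unproj(c,[(81,155),(96,153),(126,222),(112,227)],.055);print(h.round(4),h.mean(0))
```

```text
[[0.5022 0.2953 0.06  ]
 [0.4936 0.2967 0.06  ]
 [0.507  0.3227 0.06  ]
 [0.4981 0.3242 0.06  ]]
gap centre [0.50155633 0.31768112]
[[0.63   0.245  0.055 ]
 [0.6213 0.2454 0.055 ]
 [0.6175 0.2875 0.055 ]
 [0.6268 0.2891 0.055 ]] [0.62390405 0.26672071 0.055     ]
```

View pics/z1.png

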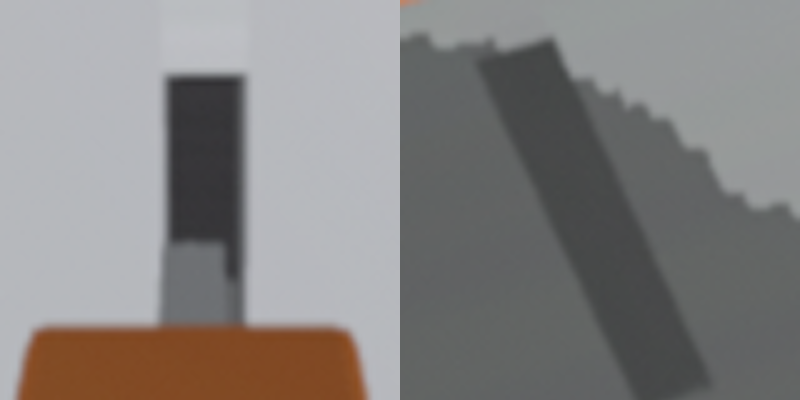

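Run:
```python
from h import *
c=env.camera_info("wrist")
s=st()
z=s['eef_pos'][2]-.072
b=unproj(c,[(317.4,239),(330,239)],z);print(b.round(4),b.mean(0), np.hypot(*(b[0]-b[1])[:2]))
th=-.167;u=np.array([-np.sin(th),np.cos(th)]);print('gauge centre via blade near edge',b.mean(0)[:2]+.018*u)
```

```text
t 34.2 pos [0.5031 0.3175 0.1739] xax [-0.168 -0.986 -0.   ] yax [-0.986  0.168 -0.   ] zax [ 0. -0. -1.] F [ 0.1 -1.2 -2. ] w 0.0251 q [ 0.56  0.35 -0.19  1.04 -0.   -0.84]
[[0.5031 0.3012 0.1019]
 [0.4971 0.3022 0.1019]] [0.50009683 0.30168733 0.10191244] 0.0061411047922429185
gauge centre via blade near edge [0.50308888 0.31943691]
```

```bash
python3 -m handwheel '[{"dx":0.19,"dy":0.12,"dz":1.5,"rx":0,"ry":0,"rz":0,"jaw":2},{"dx":0,"dy":0,"dz":1.5,"rx":0,"ry":0,"rz":0,"jaw":2},{"dx":0,"dy":0,"dz":0.7,"rx":0,"ry":0,"rz":0,"jaw":2},{"dx":0,"dy":0,"dz":0,"rx":0,"ry":0,"rz":0,"jaw":2},{"dx":0,"dy":0,"dz":0,"rx":0,"ry":0,"rz":0,"jaw":2},{"dx":0,"dy":0,"dz":0,"rx":0,"ry":0,"rz":0,"jaw":2}]'
python3 - <<'E'
from h import *
im=env.read_camera("wrist");cv2.imwrite("pics/w23.png",im)
cv2.imwrite("pics/z2.png",cv2.resize(im[180:280,270:380],None,fx=7,fy=6,interpolation=cv2.INTER_CUBIC))
st()
E
```

```text
time_s: 34.8
eef_pos: [0.5012, 0.3164, 0.1378]
tcp_rot: [-0.645, 0.764, -0.0, 0.001]
ft_force: [0.2, -0.6, -1.3]
grip_width: 0.0255
t 34.85 pos [0.5012 0.3165 0.1378] xax [-0.168 -0.986 -0.001] yax [-0.986  0.168 -0.001] zax [ 0.001  0.001 -1.   ] F [ 0.1 -0.1 -1.4] w 0.0256 q [ 0.56  0.37 -0.24  0.96 -0.   -0.84]
```

View pics/z2.png

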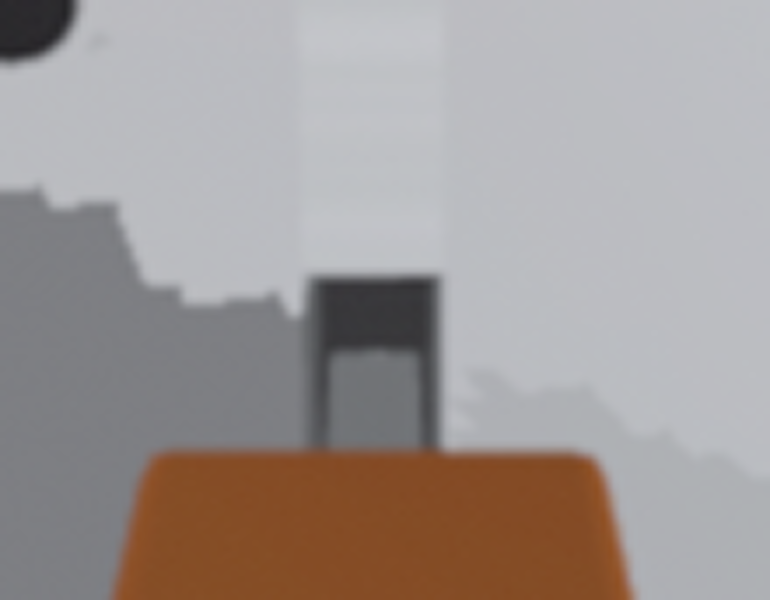

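Run:
```python
from h import *
c=env.camera_info("wrist")
b=unproj(c,[(323.6,238.3)],.0658);g=unproj(c,[(323.5,226.2)],.06);print(b,g,(b-g)[0][:2]@np.array([.168,.986]))
```

```text
[[0.49821025 0.30034355 0.0658    ]] [[0.4975186  0.29605844 0.06      ]] 0.004341315315169288
```

The blade sits 4.3 mm from the near end (4 mm is nominal) and is centred across the gap. Push down in steps.

```bash
python3 -m handwheel '[{"dx":0,"dy":0,"dz":1,"rx":0,"ry":0,"rz":0,"jaw":2},{"dx":0,"dy":0,"dz":1,"rx":0,"ry":0,"rz":0,"jaw":2},{"dx":0,"dy":0,"dz":0,"rx":0,"ry":0,"rz":0,"jaw":2}]'
python3 -m handwheel '[{"dx":0,"dy":0,"dz":1,"rx":0,"ry":0,"rz":0,"jaw":2},{"dx":0,"dy":0,"dz":0.7,"rx":0,"ry":0,"rz":0,"jaw":2},{"dx":0,"dy":0,"dz":0.4,"rx":0,"ry":0,"rz":0,"jaw":2},{"dx":0,"dy":0,"dz":0,"rx":0,"ry":0,"rz":0,"jaw":2}]'
```

```text
time_s: 35.15
eef_pos: [0.4993, 0.3155, 0.115]
tcp_rot: [-0.645, 0.764, 0.0, -0.002]
ft_force: [-0.6, -0.8, -2.7]
grip_width: 0.0255
time_s: 35.55
eef_pos: [0.5, 0.3159, 0.095]
tcp_rot: [-0.645, 0.764, 0.0, -0.001]
ft_force: [-0.2, 0.0, -1.4]
grip_width: 0.0254
```

```bash
python3 -m handwheel '[{"dx":0,"dy":0,"dz":0.2,"rx":0,"ry":0,"rz":0,"jaw":2},{"dx":0,"dy":0,"dz":0,"rx":0,"ry":0,"rz":0,"jaw":2},{"dx":0,"dy":0,"dz":0,"rx":0,"ry":0,"rz":0,"jaw":2}]'
python3 -m handwheel '[{"dx":0,"dy":0,"dz":0.15,"rx":0,"ry":0,"rz":0,"jaw":2},{"dx":0,"dy":0,"dz":0,"rx":0,"ry":0,"rz":0,"jaw":2},{"dx":0,"dy":0,"dz":0,"rx":0,"ry":0,"rz":0,"jaw":2}]'
```

```text
time_s: 35.85
eef_pos: [0.5007, 0.3163, 0.0943]
tcp_rot: [-0.645, 0.764, -0.0, 0.0]
ft_force: [0.7, -0.4, -1.4]
grip_width: 0.0255
time_s: 36.15
eef_pos: [0.5005, 0.3162, 0.0925]
tcp_rot: [-0.645, 0.764, 0.0, 0.0]
ft_force: [-0.1, 0.3, -2.6]
grip_width: 0.0255
```

```bash
python3 -m handwheel '[{"dx":0,"dy":0,"dz":0.1,"rx":0,"ry":0,"rz":0,"jaw":2},{"dx":0,"dy":0,"dz":0,"rx":0,"ry":0,"rz":0,"jaw":2},{"dx":0,"dy":0,"dz":0,"rx":0,"ry":0,"rz":0,"jaw":2}]'
python3 -m handwheel '[{"dx":0,"dy":0,"dz":0.1,"rx":0,"ry":0,"rz":0,"jaw":2},{"dx":0,"dy":0,"dz":0,"rx":0,"ry":0,"rz":0,"jaw":2},{"dx":0,"dy":0,"dz":0,"rx":0,"ry":0,"rz":0,"jaw":2}]'
```

```text
time_s: 36.45
eef_pos: [0.5007, 0.3163, 0.0919]
tcp_rot: [-0.645, 0.764, -0.0, 0.0]
ft_force: [-1.3, -1.0, 2.8]
grip_width: 0.0256
time_s: 36.75
eef_pos: [0.5007, 0.3163, 0.0919]
tcp_rot: [-0.645, 0.764, -0.0, 0.0]
ft_force: [-3.9, -2.6, 10.6]
grip_width: 0.0252
```

The shoulder is seated (upward force 10 N at z = 0.0919, as predicted). Let it rest.

```bash
python3 -m handwheel '[{"dx":0,"dy":0,"dz":-0.05,"rx":0,"ry":0,"rz":0,"jaw":2},{"dx":0,"dy":0,"dz":0,"rx":0,"ry":0,"rz":0,"jaw":2},{"dx":0,"dy":0,"dz":0,"rx":0,"ry":0,"rz":0,"jaw":2},{"dx":0,"dy":0,"dz":0,"rx":0,"ry":0,"rz":0,"jaw":2},{"dx":0,"dy":0,"dz":0,"rx":0,"ry":0,"rz":0,"jaw":2},{"dx":0,"dy":0,"dz":0,"rx":0,"ry":0,"rz":0,"jaw":2},{"dx":0,"dy":0,"dz":0,"rx":0,"ry":0,"rz":0,"jaw":2}]'
python3 - <<'E'
from h import *
im=env.read_camera("wrist");cv2.imwrite("pics/w24.png",im);st()
im=env.read_camera("scene");cv2.imwrite("pics/s24.png",cv2.resize(im[150:290,330:520],None,fx=4,fy=4,interpolation=cv2.INTER_CUBIC))
E
```

```text
time_s: 37.45
eef_pos: [0.5007, 0.3163, 0.0919]
tcp_rot: [-0.645, 0.764, -0.0, 0.0]
ft_force: [-3.5, -2.0, 7.0]
grip_width: 0.0255
t 37.5 pos [0.5007 0.3163 0.0919] xax [-0.168 -0.986 -0.   ] yax [-0.986  0.168 -0.   ] zax [ 0.001  0.    -1.   ] F [-2.4 -2.3  7.7] w 0.0253 q [ 0.56  0.41 -0.3   0.86 -0.   -0.84]
```

View pics/w24.png

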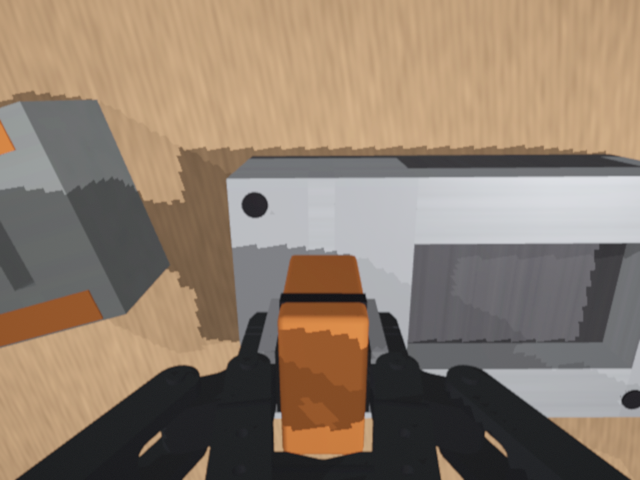

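View pics/s24.png

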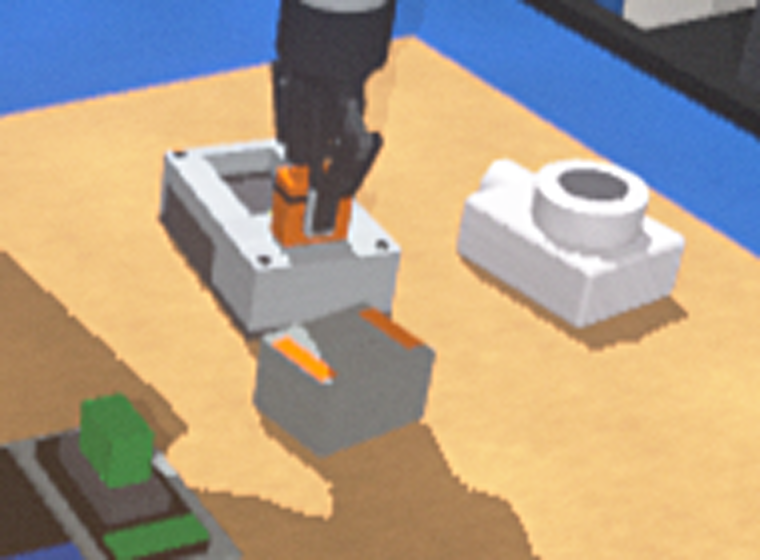

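Both pictures show the handle flush on the die top. Now take it back to the holder.

```bash
python3 -m handwheel '[{"dx":0,"dy":0,"dz":-1,"rx":0,"ry":0,"rz":0,"jaw":2},{"dx":0,"dy":0,"dz":-2,"rx":0,"ry":0,"rz":0,"jaw":2},{"dx":0,"dy":0,"dz":-3,"rx":0,"ry":0,"rz":0,"jaw":2},{"dx":0,"dy":0,"dz":-2.5,"rx":0,"ry":0,"rz":0,"jaw":2},{"dx":0,"dy":0,"dz":0,"rx":0,"ry":0,"rz":-0.14,"jaw":2},{"dx":0,"dy":0,"dz":0,"rx":0,"ry":0,"rz":-0.138,"jaw":2},{"dx":0,"dy":0,"dz":0,"rx":0,"ry":0,"rz":0,"jaw":2},{"dx":0,"dy":0,"dz":0,"rx":0,"ry":0,"rz":0,"jaw":2}]'
python3 - <<'E'
from h import *
st();plan((.6255,.267,.175),.110)
E
```

```text
time_s: 38.35
eef_pos: [0.5005, 0.3162, 0.176]
tcp_rot: [0.744, -0.669, -0.0, 0.0]
ft_force: [-0.1, -0.3, -1.1]
grip_width: 0.0258
t 38.35 pos [0.5005 0.3162 0.176 ] xax [ 0.106 -0.994  0.   ] yax [-0.994 -0.106  0.   ] zax [-0. -0. -1.] F [-0.1 -0.3 -1.1] w 0.0258 q [ 0.56  0.34 -0.19  1.04 -0.   -1.11]
shift tool cm [  6.22 -11.91   0.09] rz -0.004 or 3.138 q6 -1.11 tilt [-2.e-04 -1.e-04 -1.e+00]
```

```bash
python3 -m handwheel '[{"dx":2.1,"dy":-4,"dz":0,"rx":0,"ry":0,"rz":0,"jaw":2},{"dx":2.1,"dy":-4,"dz":0,"rx":0,"ry":0,"rz":0,"jaw":2},{"dx":2,"dy":-3.9,"dz":0,"rx":0,"ry":0,"rz":-0.004,"jaw":2},{"dx":0,"dy":0,"dz":0,"rx":0,"ry":0,"rz":0,"jaw":2},{"dx":0,"dy":0,"dz":0,"rx":0,"ry":0,"rz":0,"jaw":2},{"dx":0,"dy":0,"dz":2.5,"rx":0,"ry":0,"rz":0,"jaw":2},{"dx":0,"dy":0,"dz":0,"rx":0,"ry":0,"rz":0,"jaw":2},{"dx":0,"dy":0,"dz":0,"rx":0,"ry":0,"rz":0,"jaw":2}]'
python3 - <<'E'
from h import *
im=env.read_camera("wrist");cv2.imwrite("pics/w25.png",im)
cv2.imwrite("pics/z3.png",cv2.resize(im[150:260,260:390],None,fx=6,fy=5,interpolation=cv2.INTER_CUBIC))
st();plan((.6261,.2676,.087),.110)
E
```

```text
time_s: 39.15
eef_pos: [0.6239, 0.2679, 0.1507]
tcp_rot: [0.746, -0.666, -0.001, 0.001]
ft_force: [-0.2, 0.7, -1.1]
grip_width: 0.0254
t 39.2 pos [0.6247 0.2681 0.1516] xax [ 0.114 -0.994 -0.   ] yax [-0.994 -0.114  0.   ] zax [-0. -0. -1.] F [ 0.8  0.2 -1.6] w 0.0249 q [ 0.41  0.51  0.02  1.07  0.   -1.28]
shift tool cm [ 0.07 -0.13  6.46] rz 0.004 or -3.138 q6 -1.28 tilt [-5.e-04 -0.e+00 -1.e+00]
```

View pics/w25.png

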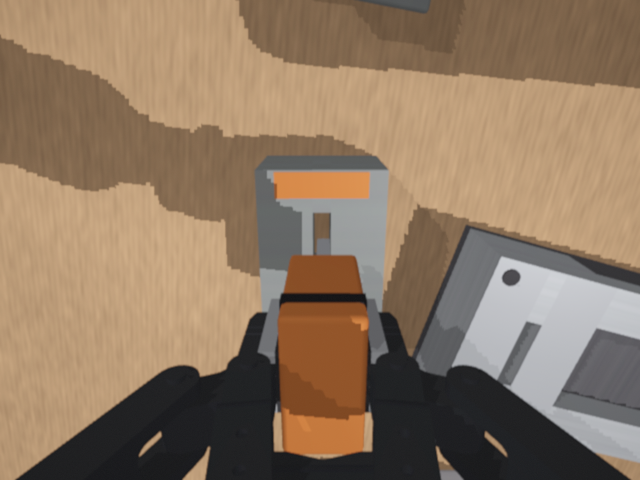

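View pics/z3.png

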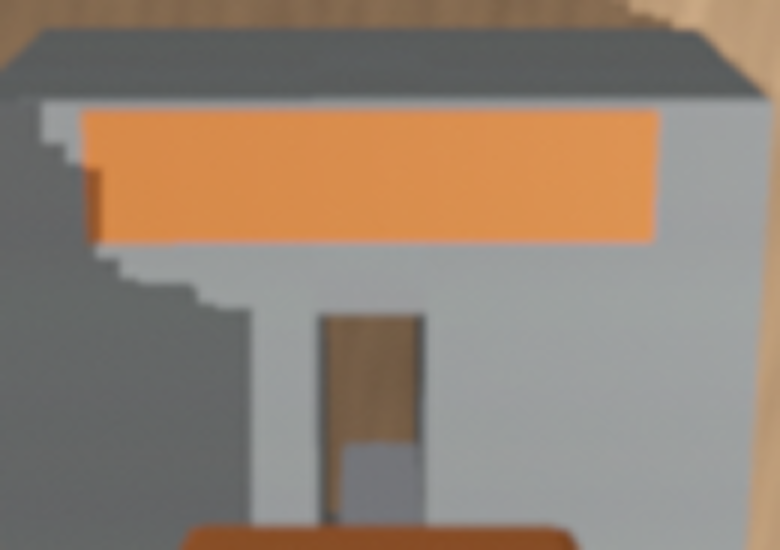

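Run:
```python
from h import *
c=env.camera_info("wrist")
s=st();z=s['eef_pos'][2]-.072
b=unproj(c,[(316.8,238.6),(330,238.6)],z);g=unproj(c,[(313.3,213),(330.8,213)],.055)
M=R.from_quat(s['tcp_rot']).as_matrix()
print(b,g);d=M.T@(g.mean(0)-b.mean(0));print('slot end - blade edge in tool mm',d*1000, 'want x = +4')
```

```text
t 39.2 pos [0.6247 0.2681 0.1516] xax [ 0.114 -0.994 -0.   ] yax [-0.994 -0.114  0.   ] zax [-0. -0. -1.] F [ 0.8  0.2 -1.6] w 0.0249 q [ 0.41  0.51  0.02  1.07  0.   -1.28]
[[0.62946748 0.25220899 0.07957696]
 [0.6230755  0.2514869  0.07957696]] [[0.63228938 0.24648324 0.055     ]
 [0.62292527 0.2454248  0.055     ]]
slot end - blade edge in tool mm [ 6.00773897 -0.66939339 24.57658802] want x = +4
```

```bash
python3 -m handwheel '[{"dx":0.15,"dy":-0.1,"dz":1,"rx":0,"ry":0,"rz":0,"jaw":2},{"dx":0,"dy":0,"dz":1,"rx":0,"ry":0,"rz":0,"jaw":2},{"dx":0,"dy":0,"dz":0,"rx":0,"ry":0,"rz":0,"jaw":2},{"dx":0,"dy":0,"dz":0,"rx":0,"ry":0,"rz":0,"jaw":2},{"dx":0,"dy":0,"dz":1,"rx":0,"ry":0,"rz":0,"jaw":2},{"dx":0,"dy":0,"dz":1,"rx":0,"ry":0,"rz":0,"jaw":2},{"dx":0,"dy":0,"dz":0,"rx":0,"ry":0,"rz":0,"jaw":2}]'
python3 - <<'E'
from h import *
st()
E
```

```text
time_s: 39.9
eef_pos: [0.6259, 0.2658, 0.1094]
tcp_rot: [0.746, -0.666, -0.0, 0.001]
ft_force: [0.4, 0.6, -2.2]
grip_width: 0.0256
t 39.9 pos [0.6259 0.2658 0.1094] xax [ 0.113 -0.994  0.001] yax [-0.994 -0.113  0.002] zax [-0.002 -0.001 -1.   ] F [ 0.4  0.6 -2.2] w 0.0256 q [ 0.4   0.55 -0.03  0.99 -0.   -1.28]
```

No side force, so it is in the slot. Continue down.

```bash
python3 -m handwheel '[{"dx":0,"dy":0,"dz":1,"rx":0,"ry":0,"rz":0,"jaw":2},{"dx":0,"dy":0,"dz":0.8,"rx":0,"ry":0,"rz":0,"jaw":2},{"dx":0,"dy":0,"dz":0.3,"rx":0,"ry":0,"rz":0,"jaw":2},{"dx":0,"dy":0,"dz":0,"rx":0,"ry":0,"rz":0,"jaw":2},{"dx":0,"dy":0,"dz":0,"rx":0,"ry":0,"rz":0,"jaw":2}]'
python3 -m handwheel '[{"dx":0,"dy":0,"dz":0.2,"rx":0,"ry":0,"rz":0,"jaw":2},{"dx":0,"dy":0,"dz":0,"rx":0,"ry":0,"rz":0,"jaw":2},{"dx":0,"dy":0,"dz":0,"rx":0,"ry":0,"rz":0,"jaw":2}]'
```

```text
time_s: 40.4
eef_pos: [0.6268, 0.2662, 0.0899]
tcp_rot: [0.746, -0.666, -0.0, 0.0]
ft_force: [-0.9, -0.4, -1.9]
grip_width: 0.0253
time_s: 40.7
eef_pos: [0.6268, 0.2663, 0.0881]
tcp_rot: [0.746, -0.666, -0.0, -0.0]
ft_force: [-0.1, -0.4, -2.4]
grip_width: 0.0253
```

```bash
python3 -m handwheel '[{"dx":0,"dy":0,"dz":0.1,"rx":0,"ry":0,"rz":0,"jaw":2},{"dx":0,"dy":0,"dz":0,"rx":0,"ry":0,"rz":0,"jaw":2},{"dx":0,"dy":0,"dz":0,"rx":0,"ry":0,"rz":0,"jaw":2}]'
python3 -m handwheel '[{"dx":0,"dy":0,"dz":0.1,"rx":0,"ry":0,"rz":0,"jaw":2},{"dx":0,"dy":0,"dz":0,"rx":0,"ry":0,"rz":0,"jaw":2},{"dx":0,"dy":0,"dz":0,"rx":0,"ry":0,"rz":0,"jaw":2}]'
```

```text
time_s: 41.0
eef_pos: [0.6268, 0.2663, 0.087]
tcp_rot: [0.746, -0.666, -0.0, -0.0]
ft_force: [-1.3, 0.3, -1.4]
grip_width: 0.0254
time_s: 41.3
eef_pos: [0.6268, 0.2662, 0.0869]
tcp_rot: [0.746, -0.666, 0.0, -0.0]
ft_force: [-4.4, -0.4, 5.0]
grip_width: 0.0255
```

Home, at the same height as when it was picked. Release and rise.

```bash
python3 -m handwheel '[{"dx":0,"dy":0,"dz":0,"rx":0,"ry":0,"rz":0,"jaw":5},{"dx":0,"dy":0,"dz":0,"rx":0,"ry":0,"rz":0,"jaw":5},{"dx":0,"dy":0,"dz":0,"rx":0,"ry":0,"rz":0,"jaw":5},{"dx":0,"dy":0,"dz":0,"rx":0,"ry":0,"rz":0,"jaw":5},{"dx":0,"dy":0,"dz":-2,"rx":0,"ry":0,"rz":0,"jaw":5},{"dx":0,"dy":0,"dz":-4.5,"rx":0,"ry":0,"rz":0,"jaw":5},{"dx":0,"dy":0,"dz":-4.5,"rx":0,"ry":0,"rz":0,"jaw":5},{"dx":0,"dy":0,"dz":-4.5,"rx":0,"ry":0,"rz":0,"jaw":5}]'
python3 -m handwheel '[{"dx":4.5,"dy":0,"dz":-2,"rx":0,"ry":0,"rz":0,"jaw":5},{"dx":4.5,"dy":0,"dz":-2,"rx":0,"ry":0,"rz":0,"jaw":5},{"dx":4.5,"dy":1,"dz":-2,"rx":0,"ry":0,"rz":0,"jaw":5},{"dx":4.5,"dy":1,"dz":-1.9,"rx":0,"ry":0,"rz":0,"jaw":5},{"dx":0,"dy":0,"dz":0,"rx":0,"ry":0,"rz":0,"jaw":5},{"dx":0,"dy":0,"dz":0,"rx":0,"ry":0,"rz":0,"jaw":5}]'
python3 - <<'E'
from h import *
for n in ["wrist","top","scene"]: cv2.imwrite(f"pics/{n}26.png",env.read_camera(n))
st()
measure("wrist","gauge",.6255,.266,[.11],z=.015);measureh("wrist",["holder"],.6255,.266,[.11],"holder")
for n in["casting","oil_can","wrench"]: 
  r=env.pinpoint("top",n);print(n,[np.round(x['centre']) for x in r[:1]])
E
```

```text
time_s: 42.1
eef_pos: [0.6266, 0.2661, 0.2425]
tcp_rot: [0.746, -0.666, -0.0, 0.0]
ft_force: [1.2, 0.0, 0.3]
grip_width: 0.0499
time_s: 42.7
eef_pos: [0.6277, 0.0843, 0.3207]
tcp_rot: [0.745, -0.667, 0.0, -0.001]
ft_force: [-0.5, 0.5, -0.6]
grip_width: 0.0502
t 42.85 pos [0.6271 0.0864 0.319 ] xax [ 0.114 -0.993 -0.   ] yax [-0.993 -0.114  0.001] zax [-0.001  0.    -1.   ] F [-1.   0.  -0.5] w 0.05 q [ 0.14  0.37  0.17  1.38  0.   -1.55]
wrist gauge p 0.87 xy [0.6243 0.267 ] a 0.123 IoU 0.941 rect [289. 332. 323. 402.]
wrist holder xy [0.6054 0.3212] a 0.086 IoU 0.332
casting [array([137., 257.])]
oil_can [array([414., 195.])]
wrench [array([497., 240.])]
```

View pics/wrist26.png

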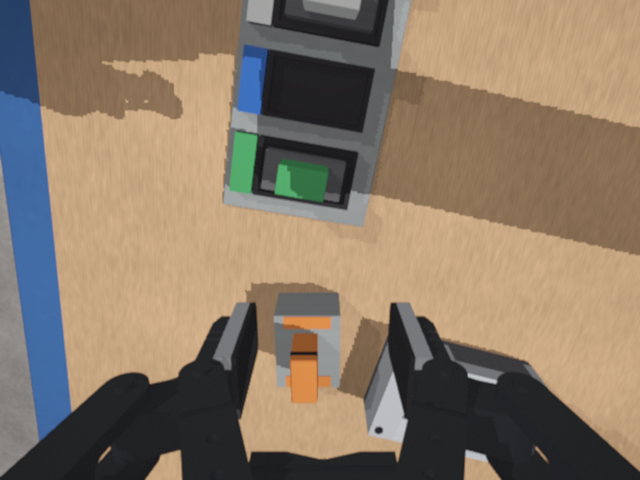

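View pics/scene26.png

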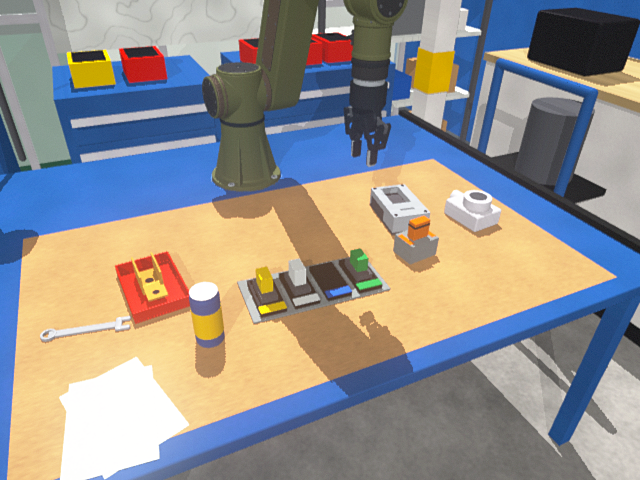

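View pics/top26.png

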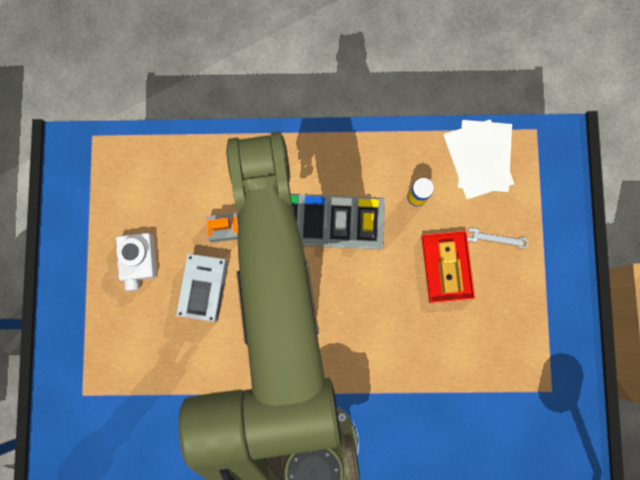

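Everything looks in place: bracket in tray, gauge in holder, three blocks in their pockets, bystanders unmoved, and no blue block on the bench. I'll check the block seating numerically.

```bash
python3 -m handwheel '[{"dx":4,"dy":0,"dz":-1,"rx":0,"ry":0,"rz":0,"jaw":5},{"dx":4,"dy":0,"dz":-1,"rx":0,"ry":0,"rz":0,"jaw":5},{"dx":4,"dy":0,"dz":-1,"rx":0,"ry":0,"rz":0,"jaw":5},{"dx":0,"dy":0,"dz":0,"rx":0,"ry":0,"rz":0,"jaw":5},{"dx":0,"dy":0,"dz":0,"rx":0,"ry":0,"rz":0,"jaw":5},{"dx":0,"dy":0,"dz":0,"rx":0,"ry":0,"rz":0,"jaw":5}]'
python3 - <<'E'
from h import *
cv2.imwrite("pics/w27.png",env.read_camera("wrist"))
for n,x,y in(("green",.6463,.0818),("white",.6367,-.078),("yellow",.632,-.158)):
  v=measure("wrist","block_"+n,x,y,[-.06],z=.011)
  if v is not None: print('off mm',((v[:2]-[x,y])*1000).round(1))
st()
E
```

```text
time_s: 43.7
eef_pos: [0.6407, -0.0329, 0.3494]
tcp_rot: [0.746, -0.666, -0.0, 0.0]
ft_force: [-0.7, 0.3, -0.4]
grip_width: 0.05
wrist block_green p 0.92 xy [0.6491 0.081 ] a -0.073 IoU 0.965 rect [272. 245. 337. 300.]
off mm [ 2.8 -0.8]
wrist block_white p 0.85 xy [ 0.6383 -0.078 ] a -0.054 IoU 0.977 rect [289. 109. 374. 161.]
off mm [ 1.6 -0. ]
wrist block_yellow p 0.88 xy [ 0.6324 -0.1572] a -0.062 IoU 0.956 rect [307.  23. 389.  76.]
off mm [0.4 0.8]
t 43.9 pos [ 0.6407 -0.0327  0.3496] xax [ 0.115 -0.993 -0.   ] yax [-0.993 -0.115  0.001] zax [-0.001  0.    -1.   ] F [ 0.2 -0.7 -0.1] w 0.0499 q [-0.05  0.38  0.27  1.46  0.   -1.74]
```

View pics/w27.png

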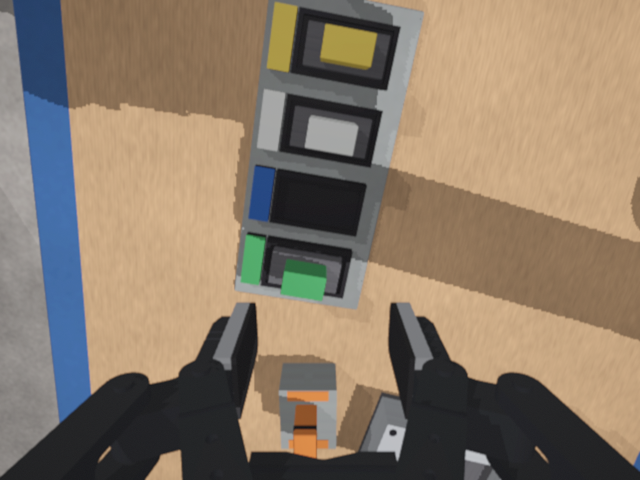

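All three blocks are within 3 mm of their pocket centres. Handing in.

```bash
python3 -c "
from bench import env
print(env.finish_job())"
```

```text
the job is handed in; nothing more can be done
None
```

I handed the job in at about 44 s. The interface reports no verdict, so what follows rests on my own checks.

- **Bracket:** It lies flat and right way up in the red tray, released. I felt it touch down, and the pictures confirm it.
- **Gauge:** I pushed it into the die gap until the shoulder seated, at the predicted height with about 10 N upward force. It stayed there for more than 0.5 s, then went back to its holder at the same height it was picked from, and I released it.
- **Setting blocks:** Yellow, white and green are in their own pockets, 1–3 mm from the pocket centres, with angles matching the rack's. I saw no blue block in any view, so its pocket stays empty.
- **Bystanders:** The casting, oil can and wrench are where they started, within the accuracy of the top camera.

**Checks that disagreed or failed:**
- Wrist-camera fits taken from close up read about 3 mm long for yellow, white and the bracket, so I favoured the views from higher up.
- The pockets sit about 6 mm off the rack's centre line, and I corrected for that.
- The last holder fit was spoiled because the gripper blocked the view. The gauge's own fit there agreed with its starting position to about 1 mm.

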